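# Refit the clean-out cap of the dust separator

## Robot

A 6-joint arm with a two-finger parallel gripper is mounted at the origin on the work surface. World frame = base frame: x ahead of the robot, y to its left, z up, the work surface at z = 0. Lengths are in m, angles in rad, forces in N, time in s.
With the tool pointing down it reaches from about 0.275 to 0.85 m from the base axis. Payload 5.2 kg.
Tool frame: the origin (TCP) lies between the finger pads; the fingertips stand 25 mm ahead of it and the grasp point (between the pads) lies 6 mm ahead of it; z points along the fingers, y is the direction in which the jaws open and shut (so a half turn about z gives the same grasp; the last joint's range is limited). The gripper opens to 85 mm and grips with 20 to 120 N. Pads are 22 mm wide; open, the fingers measure 114 mm over their backs; the gripper's body (76 mm by 85 mm) begins 54 mm behind the grasp point. The pads swing forward as they close: fully open they stand 13 mm farther back than shut.
Start: joints at [0.997, 0.259, 1.535, -0, 1.348, -0.203], TCP at [0.199, 0.513, 0.256] pointing down, gripper open.
Joint ranges: [-3.14, 3.14], [-0.91, 2.08], [0.19, 2.58], [-1.22, 4.36], [0.22, 2.71], [-3.12, 3.12]. Speed limits (rad/s): [2.57, 2.57, 3.14, 3.14, 3.14, 3.14].

## Interface

Orientations are given as a unit quaternion [w, x, y, z].
In Python, from plant import * gives the robot as it stands.
- The arm moves only by the tool play_rows, never from a script. Its argument "commands" is one flat list of numbers, 7 for each row, row after row: the turn, a rotation vector about the world's x, y, z in degrees, then the shift along the world's x, y, z in mm, then the opening, from 0 (shut) to 1 (fully open). In form: [ax, ay, az, x, y, z, gripper, ax, ay, az, x, y, z, gripper, ...]. A call has 1 to 5 rows; each row is the pose to reach, as a shift and turn from the pose commanded when the call began; what a row does not reach only later rows make up. A row lasts 1/10 s, in which the tool goes at most 50 mm and 8.59 degrees, less where a joint would pass 70% of its speed; a pose out of reach is approached as far as the arm can. A call with a gripper value outside its range is refused whole. The fingers move at their own pace and stop on an object; "newtons" is the grip in N (left out, the last holds). Time passes only in rows, so rows that repeat a pose let the fingers close. It gives the time, the measured TCP pose, the force and the opening at its end, in the units of the state.
- observe(): the state, without advancing time (a new reading comes with each control period).
- read_camera(name): name is "side" or "top" or "wrist"; returns the picture (400x640x3 uint8, red, green, blue); there is no depth.
- calibration(name): a dict with "intrinsics" (3x3 intrinsics, pixels), "extrinsics" (4x4, takes a point from camera to world coordinates); the wrist camera has in their place "mount" (4x4, takes a point from camera to tool coordinates, whose origin is the TCP and whose axes are the flange's). Camera axes: x right, y down, z forward; pixel columns grow to the right and rows downward; lengths in m; the calibration is good to about 2 mm. A picture is of the moment at which its call begins: read the wrist's pose just before it. calibration takes no time and is no camera call.
- close_job(): hands the job in, once; it reports no verdict.
Trained networks look in the newest picture that a camera, given by its name, has taken for a name from the list of things; names that differ only in an ending like _2 or _b are one class to them, and where a whole thing is asked for, a point or a joint stands for the part that bears it (a point fixed in the world has none). Each returns a list of dicts, best first, with "conf" (0 to 1); they miss things now and then, are a little off and sometimes report something else, mostly with a low value. They report only what shows in the picture. A call takes as long as a camera call. They do not tell look-alikes from the thing itself.
- boxes_of(target, camera): "bbox" ([left, top, width, height] in pixels, round what is visible of it).
The state is a dict: "t": time; "q": joint angles; "joint_vel": joint speeds; "effort": joint torques, N m; "tool_pos": TCP position; "tcp_rot": TCP orientation; "force": force on the tool from outside, world axes, zero at the start; "wrist_torque": the same for the moment, N m; "grip_width": finger opening in m.
Only numpy, scipy, OpenCV 4.12 (cv2) and the standard library are available. Lean on these libraries where they do the work, as an engineer would, in place of code of your own. Each camera call takes 0.05 s, during which the arm holds its last target.

## Task

Put the sanding block that lies over the dust separator's port flat into the plywood tray, and set the black screw cap on the port with its lugs on top of the thread. Turn the cap backward (anticlockwise from above) until it drops a step, then forward (clockwise) until it is fully home, and only then push the suction lever all the way over, away from the robot. Leave the glue bottle and the glass jar where they stand.

Things in the scene. Friction and masses are not known exactly. Their poses are not given: they have to be found in the camera images.
- separator: Grey painted dust separator, a low box fixed to the bench, 220 (its x) x 300 (its y) x 70 mm high; origin at the centre of its underside, z up, its -x side faces roughly toward the robot. On its flat top stand the threaded port (point port, at its y = +70 mm) and the suction lever (at its y = -100 mm).
- port (a point): Centre of the rim of the aluminium port, 104 mm above the bench, axes parallel to the separator's. The port is an upright neck 50 mm across and 34 mm high with a right-hand three-start thread of round ribs, 4 mm thick and out to 58 mm across, 30 mm lead. A cap set on it rests with its lugs on top of the ribs.
- cap: Black plastic screw cap, 70 mm across, 61 mm tall, about 0.2 kg, standing on the bench. Origin: centre of its lower edge, z up. A cup 30 mm high, open below, with a grip bar on top. Height of the origin relative to the port's rim: -9 mm at the rib starts (highest), about -16 mm at the low end on top of the ribs, -17 to -18.5 mm just dropped, -24 mm fully home (inner top on the rim).
- block: Cork sanding block 110 (x) x 60 (y) x 45 mm, 0.1 to 0.2 kg; origin at the centre of its underside, z up. At the start it lies loose across the port's rim, its underside 104 mm above the bench.
- tray: Fixed open plywood tray 200 (x) x 150 (y) x 30 mm high, walls 6 mm; origin at the centre of its underside, inner floor 6 mm above the bench.
- lever (a joint): Suction lever, an 80 mm steel toggle lever. It reads 0 to 0.15 rad at the start, where it leans to the separator's -x side (toward the robot) about 0.5 rad from upright, and 1.0 rad when it is all the way over to +x. It stays where it is left; a light push near its tip, along the separator's +x, moves it.
- lever_tip (a point): Tip of the suction lever; it moves with the lever, about 77 mm along the separator's x over the full swing.
- rib_start (a point): High start of the first thread rib, on the port's +x side, 3 mm below the rim; the other two ribs start 120 degrees to either side. Seen from above the ribs run down clockwise. A cap turned backward on top of the ribs climbs up to 7 mm to the starts (within 90 degrees), then drops 8 to 9 mm.
- peg (a point): Top of one of three short upright stop pegs, one 31 degrees anticlockwise of each rib start. Lugs drop between peg and rib start. The pegs stop a cap on top of the ribs from going forward, and a dropped cap from going back. From the drop, 70 to 85 degrees forward brings the cap home; it goes stiff within another 30 degrees.
- cap_bar (a point): Point on the cap's axis in its straight grip bar, 52 mm above the cap's origin. The bar is 64 mm long along the cap's x, 14 mm wide, and reaches from 30 to 61 mm above the origin. It can be gripped across its width, or turned by fingers straddling it loosely, so that the cap is free to climb and drop.
- lug (a point): Inner end of one of the cap's three lugs (4 mm thick pins on its inside, 10 mm above the lower edge, 120 degrees apart), in the cap's +x direction.
- glue: Bystander, to be left alone: white glue bottle, 60 mm across, 170 mm tall, origin under its centre.
- jar: Bystander, to be left alone: closed amber glass jar, 72 mm across, 100 mm tall, origin under its centre.
Not all that is in view belongs to the job. What is shaped like the cap but pink or red is not meant.

How it is judged:
By the outcome, as a careful person would: the job done as asked, in the order asked, and still so for the second after the job is handed in, with the robot touching nothing.
It also fails if it takes over 72 s, if anything falls off the work surface, if the arm or the gripper's body presses on something with over 40 N, if the wrist force passes 120 N, or if a joint passes its speed limit or range.

## Working session

There is one attempt and no reset: what is moved stays moved. The work goes in short steps, Python scripts to look and compute and a tool call to move; the robot and the scene stay as the last step left them, time stands still between calls to the robot, and variables do not carry over. Pictures are saved under pics/ and viewed, and the job is handed in when it is done.

Besides the shell and the picture viewer there is one more tool, called as name(argument=value, ...) on one line, values as JSON. play_rows: Moves the arm, as the interface text tells. Its arguments: {"type":"object","properties":{"commands":{"type":"array","items":{"type":"number"}},"newtons":{"type":"number"}},"required":["commands"]}

```bash
ls; mkdir -p pics
python3 - <<'E'
from plant import *
import cv2, numpy as np
s=observe(); print({k:np.round(v,3).tolist() for k,v in s.items()})
for n in ["side","top","wrist"]:
    im=read_camera(n); cv2.imwrite(f"pics/{n}0.png",im[:,:,::-1])
    c=calibration(n); print(n,{k:np.round(v,4).tolist() for k,v in c.items()})
    for t in ["separator","port","cap","block","tray","lever","lever_tip","glue","jar"]:
        try: print(t,[(np.round(b["bbox"]).tolist(),round(b["conf"],2)) for b in boxes_of(t,n)])
        except Exception as e: print(t,e)
print(observe()["t"])
E
```

```text
pics
{'t': 0.0, 'q': [0.997, 0.259, 1.536, 0.0, 1.348, -0.203], 'joint_vel': [-0.0, -0.001, -0.002, -0.001, 0.002, -0.0], 'effort': [-0.002, -44.602, -29.057, -0.0, 0.012, -0.0], 'tool_pos': [0.199, 0.512, 0.255], 'tcp_rot': [-0.0, 0.184, 0.983, -0.001], 'force': [-0.622, 0.219, 0.212], 'wrist_torque': [0.007, -0.012, 0.029], 'grip_width': 0.086}
side {'intrinsics': [[431.4889, 0.0, 318.4987], [0.0, 431.4889, 202.0471], [0.0, 0.0, 1.0]], 'extrinsics': [[0.9474, -0.1982, 0.2511, 0.1754], [-0.3195, -0.5463, 0.7742, -0.9984], [-0.0163, -0.8138, -0.5809, 0.8758], [0.0, 0.0, 0.0, 1.0]]}
separator [([304.0, 176.0, 96.0, 76.0], 0.98)]
port [([303.0, 181.0, 98.0, 79.0], 0.68)]
cap [([254.0, 183.0, 26.0, 24.0], 0.91), ([266.0, 163.0, 19.0, 20.0], 0.9), ([269.0, 150.0, 14.0, 15.0], 0.78), ([294.0, 150.0, 20.0, 26.0], 0.78)]
block [([316.0, 169.0, 40.0, 22.0], 0.97), ([302.0, 181.0, 99.0, 78.0], 0.55)]
tray [([315.0, 286.0, 95.0, 74.0], 0.7)]
lever [([330.0, 195.0, 14.0, 18.0], 0.63), ([264.0, 164.0, 23.0, 20.0], 0.17)]
lever_tip [([333.0, 195.0, 12.0, 24.0], 0.54)]
glue [([324.0, 138.0, 22.0, 
[... 479 characters left out ...]
9.0, 22.0], 0.69), ([242.0, 235.0, 29.0, 23.0], 0.65)]
block [([287.0, 148.0, 27.0, 44.0], 0.56)]
tray [([432.0, 176.0, 60.0, 69.0], 0.62)]
lever [([362.0, 182.0, 5.0, 10.0], 0.56)]
lever_tip [([357.0, 178.0, 11.0, 13.0], 0.47)]
glue [([232.0, 144.0, 27.0, 24.0], 0.78), ([420.0, 139.0, 32.0, 29.0], 0.36), ([359.0, 182.0, 8.0, 10.0], 0.25)]
jar [([421.0, 140.0, 31.0, 29.0], 0.91)]
wrist {'intrinsics': [[299.4968, 0.0, 321.8546], [0.0, 299.4968, 197.0669], [0.0, 0.0, 1.0]], 'mount': [[0.0002, -0.9617, -0.2741, 0.0689], [1.0, 0.0003, -0.0003, -0.0006], [0.0004, -0.2741, 0.9617, -0.1176], [0.0, 0.0, 0.0, 1.0]]}
separator []
port []
cap []
block []
tray []
lever []
lever_tip []
glue []
jar []
1.5
```

Run:
```python
import cv2
a=cv2.imread("pics/top0.png")[100:270,140:520]; cv2.imwrite("pics/top0c.png",cv2.resize(a,None,fx=2.1,fy=2.1,interpolation=3))
a=cv2.imread("pics/side0.png")[110:380,230:450]; cv2.imwrite("pics/side0c.png",cv2.resize(a,None,fx=2.2,fy=2.2,interpolation=3))
a=cv2.imread("pics/top0.png")[165:265,160:280]; cv2.imwrite("pics/top0d.png",cv2.resize(a,None,fx=5,fy=5,interpolation=3))
a=cv2.imread("pics/side0.png")[140:215,240:330]; cv2.imwrite("pics/side0d.png",cv2.resize(a,None,fx=7,fy=7,interpolation=3))
```

```text
(no output)
```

View pics/top0c.png

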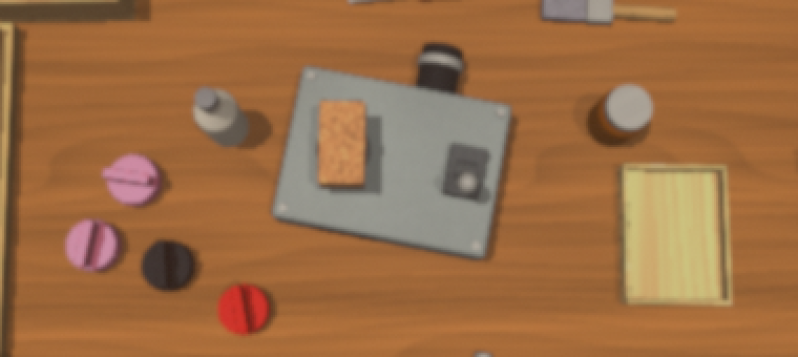

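View pics/side0c.png

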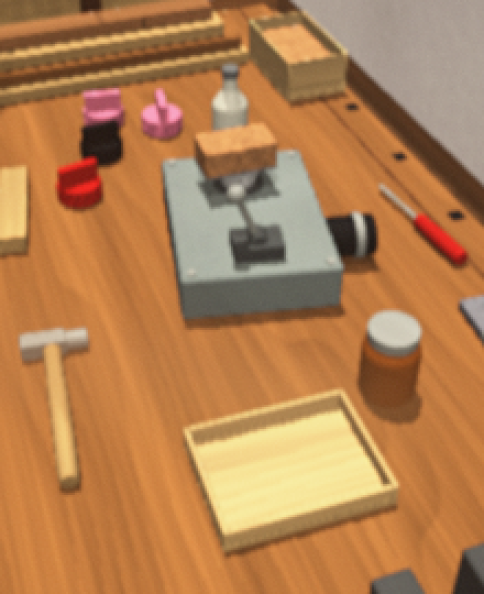

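View pics/top0d.png

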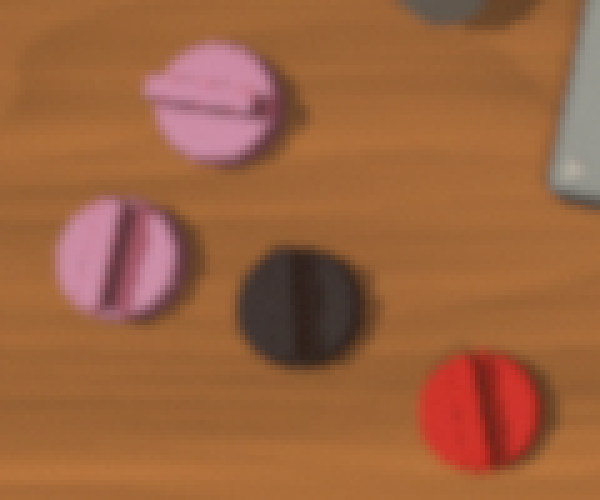

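View pics/side0d.png

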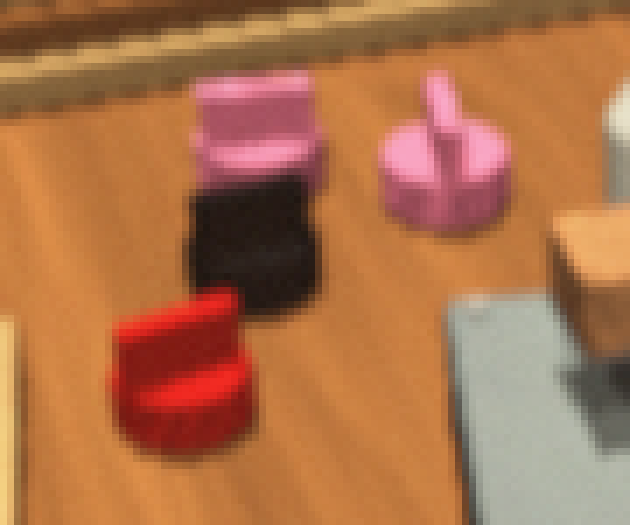

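View pics/wrist0.png

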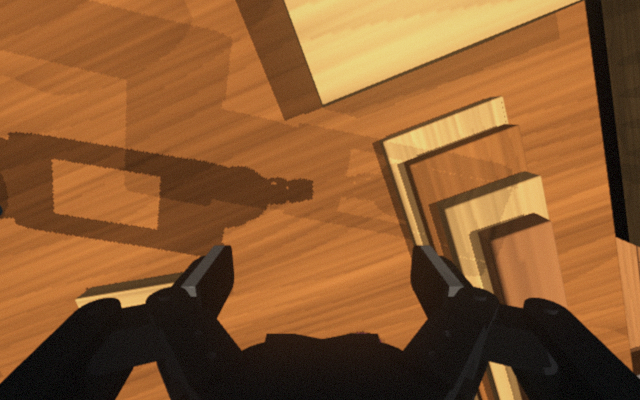

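```bash
cat > h.py <<'E'
from plant import *
import cv2, numpy as np
from scipy.spatial.transform import Rotation as R
def cam(n,s=None):
    c=calibration(n);K=np.array(c["intrinsics"])
    if n=="wrist":
        s=s or observe(); T=np.eye(4); q=s["tcp_rot"]
        T[:3,:3]=R.from_quat([q[1],q[2],q[3],q[0]]).as_matrix(); T[:3,3]=s["tool_pos"]
        return K,T@np.array(c["mount"])
    return K,np.array(c["extrinsics"])
def back(kt,uv,z):
    K,T=kt; d=T[:3,:3]@np.linalg.solve(K,[uv[0],uv[1],1.]); o=T[:3,3]
    return o+d*(z-o[2])/d[2]
def proj(kt,p):
    K,T=kt; c=T[:3,:3].T@(np.atleast_2d(p)-T[:3,3]).T; u=K@c; return (u[:2]/u[2]).T
def save(n,im,box=None,f=1):
    im=im[:,:,::-1]
    if box: im=im[box[1]:box[3],box[0]:box[2]]
    cv2.imwrite("pics/"+n+".png",cv2.resize(im,None,fx=f,fy=f,interpolation=3))
E
python3 - <<'E'
from h import *
k=cam("top"); ks=cam("side")
f=lambda x,y:(x/2.1+140-.25,y/2.1+100-.25)
g=lambda x,y:(x/2.2+230-.25,y/2.2+110-.25)
def show(n,pts,z,kk=k,ff=f):
    for p in pts: print(n,p,np.round(back(kk,ff(*p),z)*1000,1)[:2])
show("sep",[(305,68),(512,105),(488,258),(274,214)],.07)
show("sepS",[(163,162),(298,152),(341,275),(178,285)],.07,ks,g)
show("block",[(320,101),(365,101),(365,185),(318,185)],.149)
show("blockS",[(197,135),(271,125),(276,148),(203,158)],.149,ks,g)
show("tray",[(622,166),(727,166),(732,303),(625,303)],.03)
show("trayS",[(186,432),(341,392),(396,489),(227,546)],.03,ks,g)
show("cap",[(168,266)],.03); show("capbarTop",[(166,244),(172,288)],.061)
show("leverknob",[(467,182)],.15);show("leverknobS",[(238,190)],.15,ks,g)
show("jar",[(629,107)],.1);show("glue",[(207,99)],.17)
show("capS",[(100,145)],.03,ks,g)
E
```

```text
sep (305, 68) [721.9 159.3]
sep (512, 105) [ 664.7 -130.2]
sep (488, 258) [450.9 -89.7]
sep (274, 214) [515.8 202.5]
sepS (163, 162) [511.7 196.9]
sepS (298, 152) [720.2 151.4]
sepS (341, 275) [ 652.  -144.3]
sepS (178, 285) [443.8 -91.1]
block (320, 101) [652.9 133.1]
block (365, 101) [652.1  74.7]
block (365, 185) [541.6  76.1]
block (318, 185) [542.4 136.3]
blockS (197, 135) [546.8 131.9]
blockS (271, 125) [659.2 120.9]
blockS (276, 148) [641.6  59.2]
blockS (203, 158) [534.9  70.2]
tray (622, 166) [ 583.1 -292.3]
tray (727, 166) [ 581.  -443.9]
tray (732, 303) [ 385.  -437.4]
tray (625, 303) [ 387.3 -286.2]
trayS (186, 432) [ 386.7 -295.7]
trayS (341, 392) [ 580.7 -299. ]
trayS (396, 489) [ 574.9 -445.7]
trayS (227, 546) [ 379.5 -451.4]
cap (168, 266) [449.2 356.4]
capbarTop (166, 244) [477.5 351.8]
capbarTop (172, 288) [417.1 342.5]
leverknob (467, 182) [543.4 -54.9]
leverknobS (238, 190) [552.7 -22.2]
jar (629, 107) [ 652.1 -284.8]
glue (207, 99) [651.8 275.3]
capS (100, 145) [444.1 342.8]
```

play_rows(commands=[0,0,21,398,-407,45,1,0,0,21,398,-407,45,1,0,0,21,398,-407,45,1,0,0,21,398,-407,45,1,0,0,21,398,-407,45,1])

```text
t: 2.0
tool_pos: [0.3678, 0.3403, 0.2756]
tcp_rot: [0.0, 0.002, 1.0, 0.0]
force: [1.0, 0.9, 0.1]
grip_width: 0.0855
```

Run:
```python
from h import *
s=observe(); im=read_camera("wrist"); save("w1",im)
k=cam("wrist",s); print(np.round(s["joint_vel"],2), np.round(s["tool_pos"],4), observe()["t"], np.round(observe()["tool_pos"],4))
print(proj(k,[[.449,.35,.03],[.449,.35,.061]]).round(), [(np.round(b["bbox"]).tolist(),round(b["conf"],2)) for b in boxes_of("cap","wrist")])
```

```text
[-1.   -0.04 -0.05  0.    0.08 -0.99] [0.3678 0.3403 0.2756] 2.05 [0.3737 0.3353 0.2762]
[[330. 232.]
 [331. 241.]] [([386.0, 223.0, 55.0, 56.0], 0.93), ([346.0, 284.0, 54.0, 56.0], 0.76), ([223.0, 152.0, 59.0, 69.0], 0.6), ([308.0, 203.0, 55.0, 66.0], 0.58)]
```

View pics/w1.png

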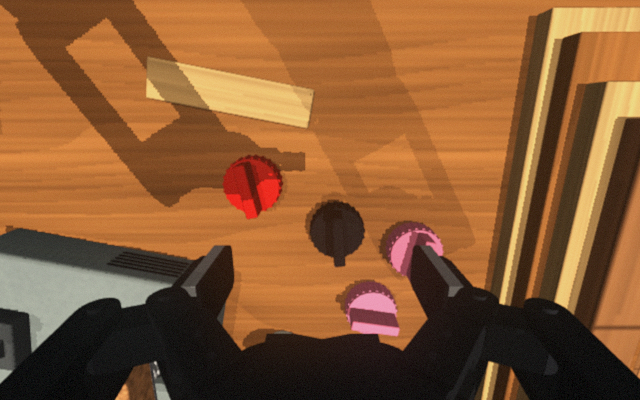

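play_rows(commands=[0,0,0,223,-230,24,1,0,0,0,223,-230,24,1,0,0,0,223,-230,24,1,0,0,0,223,-230,24,1,0,0,0,223,-230,24,1])

```text
t: 2.6
tool_pos: [0.5412, 0.1619, 0.2942]
tcp_rot: [0.0, 0.002, 1.0, 0.0]
force: [-0.7, 0.0, -0.5]
grip_width: 0.0856
```

play_rows(commands=[0,0,0,50,-50,5,1,0,0,0,50,-50,5,1,0,0,0,50,-50,5,1])

```text
t: 2.9
tool_pos: [0.5923, 0.1106, 0.2983]
tcp_rot: [0.0, 0.004, 1.0, -0.0]
force: [0.2, 0.5, -0.3]
grip_width: 0.0854
```

Run:
```python
from h import *
s=observe(); im=read_camera("wrist"); save("w2",im)
k=cam("wrist",s); print(np.round(s["joint_vel"],2), np.round(s["tool_pos"],4),np.round(s["tcp_rot"],4))
```

```text
[ 0.05 -0.03  0.05  0.03  0.01  0.03] [0.5923 0.1106 0.2983] [ 0.0e+00  3.9e-03  1.0e+00 -2.0e-04]
```

View pics/w2.png

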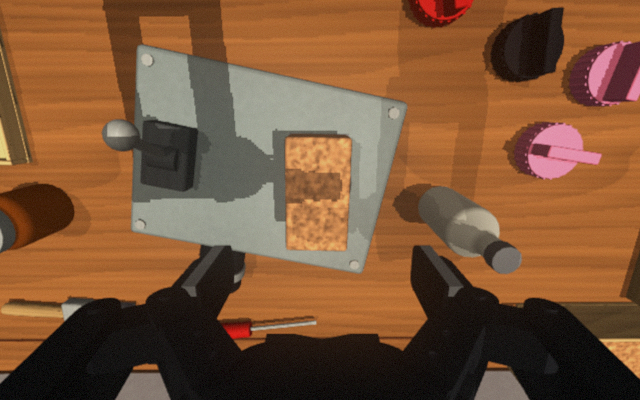

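Run:
```python
from h import *
s=observe(); k=cam("wrist",s); ks=cam("side"); kt=cam("top")
for p in [(287,138),(351,137),(348,249),(286,249)]: print("blk",np.round(back(k,p,.149)*1000,1))
c=[back(k,p,.07)*1000 for p in [(138,45),(406,103),(361,272),(132,232)]]
print(np.round(c,1),np.mean(c,0)); 
for a,b in [(0,3),(1,2)]: d=c[b]-c[a]; print(np.degrees(np.arctan2(d[1],d[0])))
for a,b in [(0,1),(3,2)]: d=c[b]-c[a]; print(np.degrees(np.arctan2(-d[0],d[1])))
# lever knob triangulate
obs=[(k,(120,135)),(ks,(238/2.2+229.75,190/2.2+109.75)),(kt,(467/2.1+139.75,182/2.1+99.75))]
from scipy.optimize import least_squares
r=least_squares(lambda p:np.concatenate([proj(kk,p)[0]-uv for kk,uv in obs]),[.55,-.05,.13])
print("knob",r.x,r.fun.round(1))
obs2=[(kt,(221.2-.5,227)),(ks,(230+100/2.2,110+145/2.2))]
```

```text
blk [543.5  81.1 149. ]
blk [542.9 137.3 149. ]
blk [650.2 136.5 149. ]
blk [649.9  76.1 149. ]
[[ 452.8  -80.7   70. ]
 [ 512.7  204.6   70. ]
 [ 720.9  161.2   70. ]
 [ 663.6 -124.8   70. ]] [587.48465912  40.0672065   70.        ]
-11.818308102741524
-11.791692803693314
-11.847976101526587
-11.330777874603346
knob [ 0.53885708 -0.05099852  0.17034693] [-0.2  0.4 -0.9  0.5 -0.6  0.5]
```

```bash
python3 -c "
from h import *
s=observe();print(np.round(s['tool_pos'],4),np.round(s['joint_vel'],3))"
```

```text
[0.5908 0.1122 0.2982] [ 0.039 -0.028  0.035  0.011  0.006  0.006]
```

play_rows(commands=[0,0,0,6,-5,-45,1,0,0,0,6,-5,-90,1,0,0,0,6,-5,-135,1,0,0,0,6,-5,-158,1,0,0,0,6,-5,-158,1])

```text
t: 3.45
tool_pos: [0.5923, 0.1096, 0.1369]
tcp_rot: [-0.005, 0.001, 1.0, 0.0]
force: [-0.9, -0.1, -0.3]
grip_width: 0.0856
```

play_rows(commands=[0,0,0,0,0,0,0.5,0,0,0,0,0,0,0.5,0,0,0,0,0,0,0.5,0,0,0,0,0,0,0.5], newtons=30)

```text
t: 3.85
tool_pos: [0.5976, 0.1083, 0.1435]
tcp_rot: [0.002, 0.002, 1.0, 0.0]
force: [-0.9, 1.8, 7.2]
grip_width: 0.0594
```

play_rows(commands=[0,0,0,0,0,30,0.5,0,0,0,0,0,70,0.5,0,0,0,0,0,115,0.5,0,0,0,0,0,155,0.5])

```text
t: 4.25
tool_pos: [0.5962, 0.1077, 0.2987]
tcp_rot: [0.001, 0.002, 1.0, 0.0]
force: [2.1, 0.9, -0.9]
grip_width: 0.0595
```

play_rows(commands=[0,0,0,-9,-38,0,0.5,0,0,0,-20,-83,0,0.5,0,0,0,-32,-130,0,0.5,0,0,0,-43,-178,0,0.5,0,0,0,-54,-224,0,0.5])

```text
t: 4.75
tool_pos: [0.5415, -0.118, 0.2968]
tcp_rot: [0.001, 0.002, 1.0, -0.0]
force: [0.7, 0.3, -0.9]
grip_width: 0.0597
```

play_rows(commands=[0,0,0,-11,-46,0,0.5,0,0,0,-22,-92,0,0.5,0,0,0,-33,-138,0,0.5,0,0,0,-44,-184,0,0.5,0,0,0,-50,-205,0,0.5])

```text
t: 5.25
tool_pos: [0.4908, -0.3253, 0.2963]
tcp_rot: [0.0, 0.004, 1.0, -0.001]
force: [0.7, 0.3, -0.8]
grip_width: 0.0597
```

Run:
```python
from h import *
s=observe(); im=read_camera("wrist"); save("w3",im); print(np.round(s["tool_pos"],4),np.round(s["tcp_rot"],4),s["grip_width"],s["force"])
im=read_camera("top"); save("t3",im,(140,100,520,270),2.1); print(observe()["tool_pos"],observe()["t"])
```

```text
[ 0.4908 -0.3253  0.2963] [ 1.0e-04  3.9e-03  1.0e+00 -1.0e-03] 0.05974760329094272 [ 0.74090945  0.25644393 -0.83593008]
[ 0.49095517 -0.3247676   0.29602848] 5.35
```

View pics/w3.png

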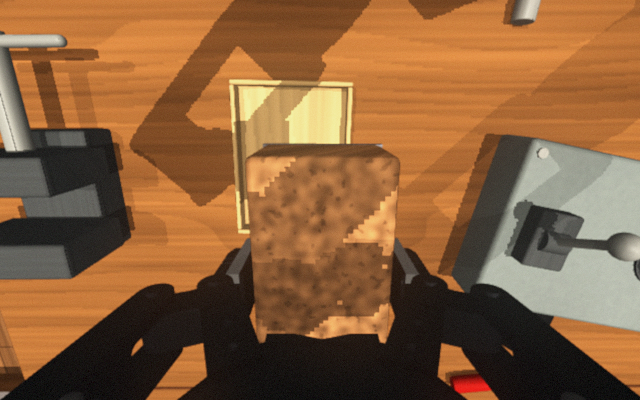

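View pics/t3.png

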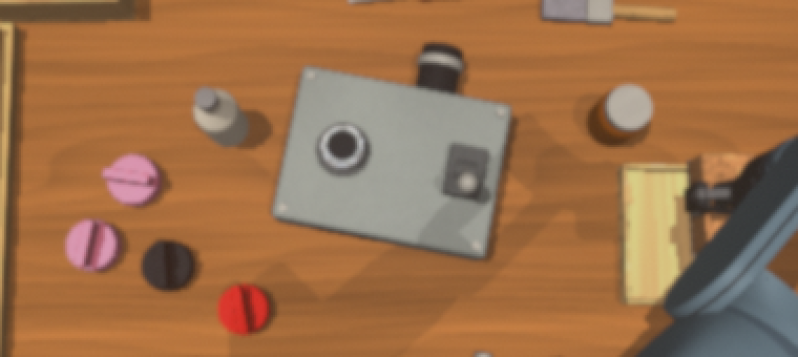

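Run:
```python
from h import *
s=observe(); k=cam("wrist",s)
for p in [(231,82),(354,83),(239,233)]: print(np.round(back(k,p,.03)*1000,1))
print(np.round(s["tool_pos"],4))
```

```text
[ 386.5 -434.2   30. ]
[ 388.9 -286.5   30. ]
[ 581.7 -441.2   30. ]
[ 0.491  -0.3248  0.296 ]
```

play_rows(commands=[0,0,0,-3,-30,-30,0.5,0,0,0,-6,-39,-75,0.5,0,0,0,-6,-39,-120,0.5,0,0,0,-6,-39,-165,0.5,0,0,0,-6,-39,-205,0.5])

```text
t: 5.85
tool_pos: [0.4863, -0.3589, 0.0895]
tcp_rot: [0.0, 0.002, 1.0, 0.0]
force: [0.1, 0.1, -2.3]
grip_width: 0.0597
```

play_rows(commands=[0,0,0,0,0,-25,0.5,0,0,0,0,0,-38,0.5,0,0,0,0,0,-42,0.5,0,0,0,0,0,-44,0.5,0,0,0,0,0,-44,0.5])

```text
t: 6.35
tool_pos: [0.4872, -0.3608, 0.0485]
tcp_rot: [0.001, 0.002, 1.0, -0.001]
force: [-0.0, 0.1, -0.7]
grip_width: 0.0593
```

play_rows(commands=[0,0,0,0,0,-2,0.5,0,0,0,0,0,-4,0.5,0,0,0,0,0,-4,0.5])

```text
t: 6.65
tool_pos: [0.4871, -0.361, 0.0455]
tcp_rot: [0.001, 0.002, 1.0, -0.001]
force: [-1.4, 2.4, 9.7]
grip_width: 0.0593
```

play_rows(commands=[0,0,0,0,0,0,0.9,0,0,0,0,0,0,0.9,0,0,0,0,0,0,0.9,0,0,0,0,0,30,0.9,0,0,0,0,0,75,0.9])

```text
t: 7.15
tool_pos: [0.4846, -0.3585, 0.1155]
tcp_rot: [-0.003, 0.002, 1.0, 0.003]
force: [0.7, -1.1, 0.4]
grip_width: 0.077
```

play_rows(commands=[0,0,0,0,0,50,1,0,0,0,0,0,100,1,0,0,0,0,20,145,1,0,0,0,0,60,175,1,0,0,0,5,100,195,1])

```text
t: 7.65
tool_pos: [0.4914, -0.2601, 0.3159]
tcp_rot: [0.001, 0.003, 1.0, -0.001]
force: [0.2, 1.4, 0.8]
grip_width: 0.0856
```

Run:
```python
from h import *
s=observe(); im=read_camera("wrist"); save("w4",im); print(np.round(s["tool_pos"],4),np.round(s["tcp_rot"],4),s["grip_width"],s["force"])
```

```text
[ 0.4914 -0.2601  0.3159] [ 0.0015  0.0031  1.     -0.0012] 0.08555101261123642 [0.18058405 1.40395025 0.75257499]
```

View pics/w4.png

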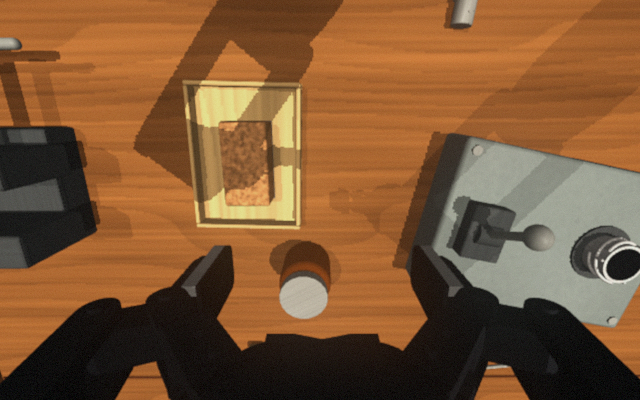

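play_rows(commands=[0,0,0,10,40,0,1,0,0,0,23,87,-5,1,0,0,0,36,135,-10,1,0,0,0,48,182,-20,1,0,0,0,60,228,-30,1])

```text
t: 8.2
tool_pos: [0.5516, -0.0304, 0.2825]
tcp_rot: [0.0, 0.002, 1.0, -0.0]
force: [0.5, -1.5, 0.6]
grip_width: 0.0856
```

play_rows(commands=[0,0,0,15,46,-5,1,0,0,0,28,92,-5,1,0,0,0,40,130,-5,1,0,0,0,45,138,-5,1,0,0,0,45,138,-5,1])

```text
t: 8.7
tool_pos: [0.5965, 0.107, 0.2772]
tcp_rot: [-0.0, 0.001, 1.0, -0.0]
force: [0.7, -0.0, -0.7]
grip_width: 0.0858
```

Run:
```python
from h import *
s=observe(); im=read_camera("wrist"); save("w5",im);save("w5c",im,(200,60,440,260),3.2); print(np.round(s["tool_pos"],4),np.round(s["tcp_rot"],4),np.round(observe()["tool_pos"],4))
k=cam("wrist",s);print(proj(k,[[.6016,.106,.104]]))
```

```text
[0.5965 0.107  0.2772] [-4.e-04  7.e-04  1.e+00 -1.e-04] [0.5962 0.1056 0.2773]
[[321.75229881 188.90123533]]
```

View pics/w5c.png

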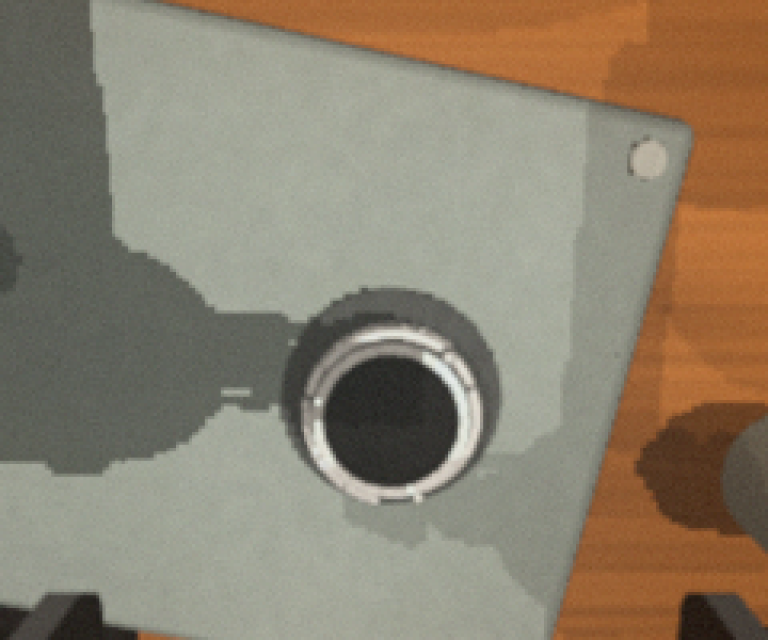

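Run:
```python
from h import *
im=cv2.imread("pics/w5.png")[:,:,::-1]
save("w5d",im,(280,145,365,225),9)
k=cam("wrist",dict(tool_pos=[.5962,.1058,.2773],tcp_rot=[0,.0007,1,0]))
c=cv2.resize(im[145:225,280:365],None,fx=9,fy=9,interpolation=3)[:,:,::-1].copy()
a=np.radians(np.arange(0,360,5))
for cx,cy,col in [(601.6,106,(0,0,255))]:
    for z,r in [(.104,.025),(.104,.020)]:
        P=np.c_[cx/1e3+r*np.cos(a),cy/1e3+r*np.sin(a),0*a+z]
        for u in proj(k,P): cv2.circle(c,tuple(int(v) for v in ((u-[280,145]+.5)*9)),2,col,-1)
cv2.imwrite("pics/w5e.png",c)
```

```text
(no output)
```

View pics/w5e.png

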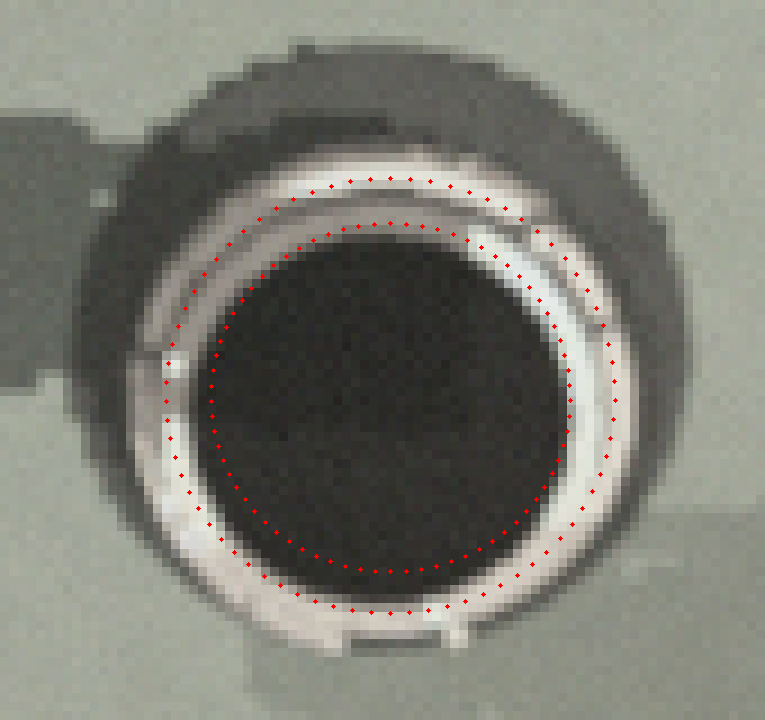

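Run:
```python
from h import *
im=cv2.imread("pics/t3.png"); 
k=cam("top"); 
print(back(k,(343/2.1+139.75,146/2.1+99.75),.104)*1000)
save("t5",im[:,:,::-1],(300,110,390,190),8)
s=observe();kw=cam("wrist",s)
# separator corner & screws seen: corner (695,120)/3.2
print(back(kw,(690/3.2+200,122/3.2+60),.07)*1000, s["tool_pos"])
```

```text
[602.38291552 105.5840571  104.        ]
[513.62081554 201.48488064  70.        ] [0.59621986 0.10563119 0.27731371]
```

View pics/t5.png

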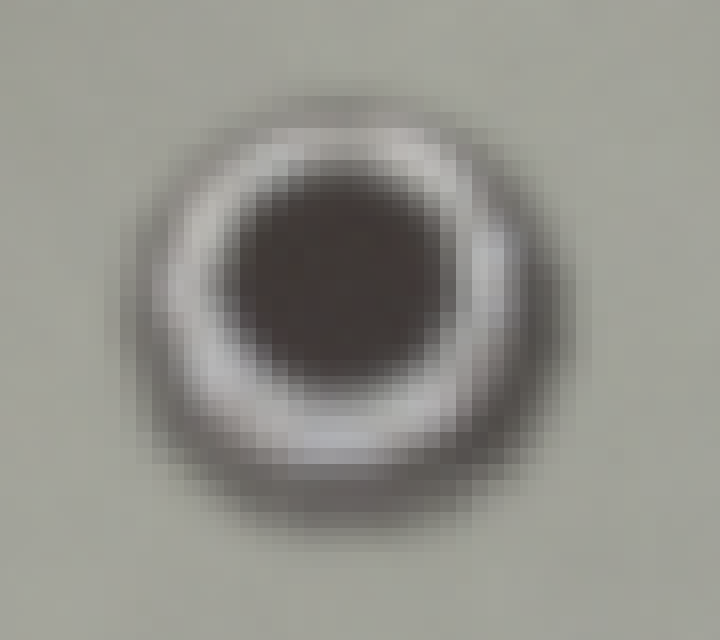

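play_rows(commands=[0,0,0,-25,38,0,0.5,0,0,0,-50,80,0,0.5,0,0,0,-75,122,-10,0.5,0,0,0,-100,164,-25,0.5,0,0,0,-124,205,-45,0.5])

```text
t: 9.25
tool_pos: [0.4735, 0.3081, 0.2346]
tcp_rot: [0.001, 0.004, 1.0, 0.0]
force: [0.9, 0.2, -0.4]
grip_width: 0.0425
```

play_rows(commands=[0,0,0,-23,38,-40,0.5,0,0,0,-23,38,-60,0.5,0,0,0,-23,38,-60,0.5])

```text
t: 9.55
tool_pos: [0.4478, 0.3449, 0.1704]
tcp_rot: [-0.003, 0.002, 1.0, -0.002]
force: [-0.9, -0.4, -0.1]
grip_width: 0.0429
```

Run:
```python
from h import *
s=observe(); im=read_camera("wrist"); save("w6",im);print(np.round(s["tool_pos"],4),np.round(s["tcp_rot"],4),np.round(observe()["tool_pos"],4))
```

```text
[0.4478 0.3449 0.1704] [-0.0035  0.0018  1.     -0.002 ] [0.4498 0.3449 0.1727]
```

View pics/w6.png

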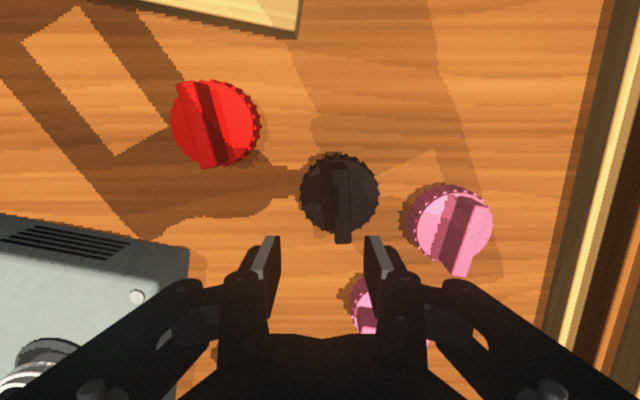

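Run:
```python
from h import *
im=cv2.imread("pics/w6.png")
c=im[140:260,280:400]
c=cv2.convertScaleAbs(cv2.resize(c,None,fx=6,fy=6,interpolation=3),alpha=2.5,beta=10)
cv2.imwrite("pics/w6c.png",c)
```

```text
(no output)
```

View pics/w6c.png

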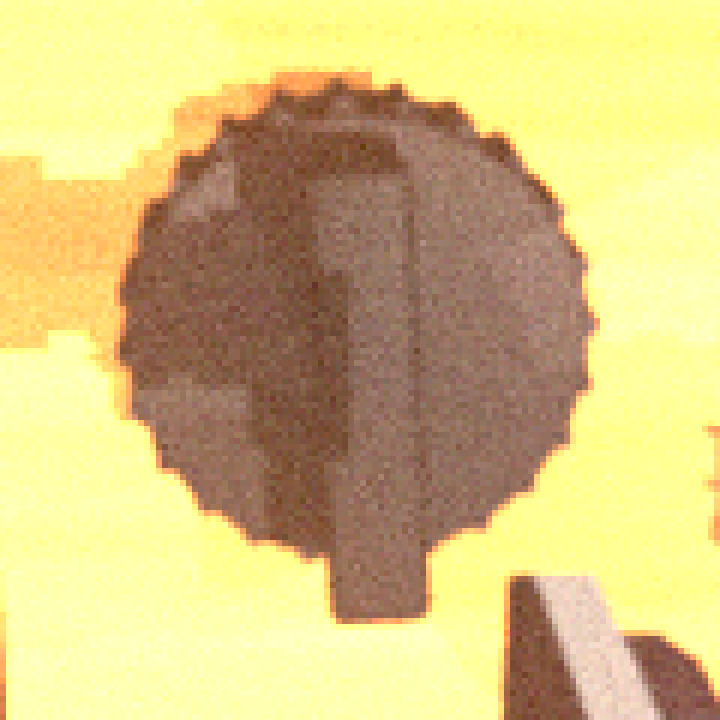

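Run:
```python
from h import *
s=observe(); print(np.round(s["tool_pos"],4),np.round(s["tcp_rot"],4))
k=cam("wrist",s)
f=lambda x,y:(x/6+280-.4,y/6+140-.4)
P=[back(k,f(*p),.061)*1000 for p in [(313,178),(405,178),(431,616),(333,618)]]
print(np.round(P,1)); a=(P[0]+P[1])/2;b=(P[2]+P[3])/2;d=b-a
print((a+b)/2,np.linalg.norm(d),np.degrees(np.arctan2(d[1],d[0])))
a=np.radians(np.arange(0,360,15))
c=cv2.imread("pics/w6c.png")
m=(P[0]+P[1]+P[2]+P[3])/4
for z in (.03,):
  for u in proj(k,np.c_[m[0]/1e3+.035*np.cos(a),m[1]/1e3+.035*np.sin(a),0*a+z]): print(end=""); cv2.circle(c,tuple(int(v) for v in (u-[280,140]+.4)*6),3,(255,0,0),-1)
cv2.imwrite("pics/w6e.png",c)
```

```text
[0.4498 0.3449 0.1727] [-0.0017  0.0023  1.     -0.0013]
[[423.2 351.6  61. ]
 [423.3 363.5  61. ]
 [484.7 368.2  61. ]
 [485.  354.7  61. ]]
[454.05630011 359.49631961  61.        ] 61.715195627371855 3.61443447029442
```

View pics/w6e.png

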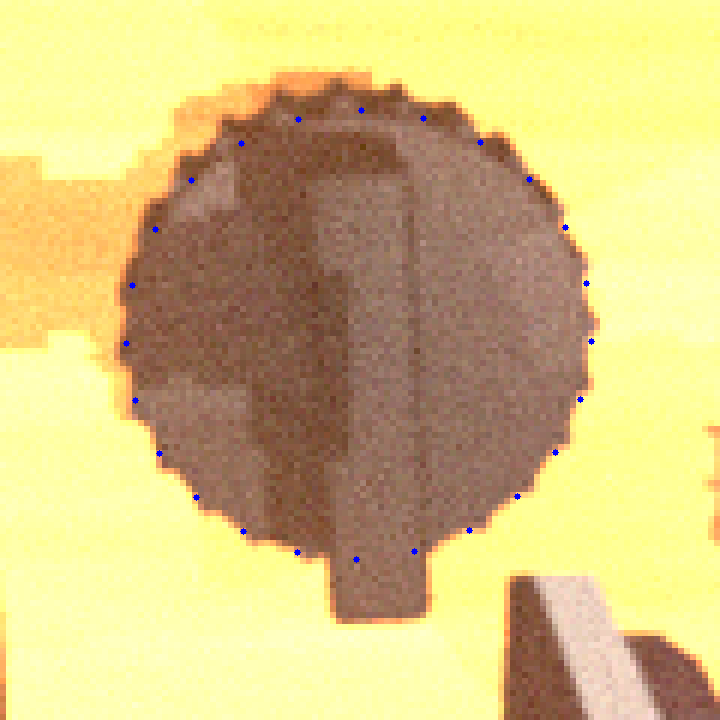

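play_rows(commands=[0,0,3.6,4,14.5,-20,0.5,0,0,3.6,4,14.5,-60,0.5,0,0,3.6,4,14.5,-100,0.5,0,0,3.6,4,14.5,-112,0.5,0,0,3.6,4,14.5,-112,0.5])

```text
t: 10.1
tool_pos: [0.4553, 0.3595, 0.0617]
tcp_rot: [-0.001, -0.028, 1.0, -0.001]
force: [-0.1, 0.2, 1.1]
grip_width: 0.0428
```

Run:
```python
from h import *
s=observe(); im=read_camera("wrist"); save("w7",cv2.convertScaleAbs(im,alpha=1.5));print(np.round(s["tool_pos"],4),np.round(s["tcp_rot"],4),s["force"])
```

```text
[0.4553 0.3595 0.0617] [-9.000e-04 -2.820e-02  9.996e-01 -6.000e-04] [-0.06170331  0.22124961  1.05799796]
```

View pics/w7.png

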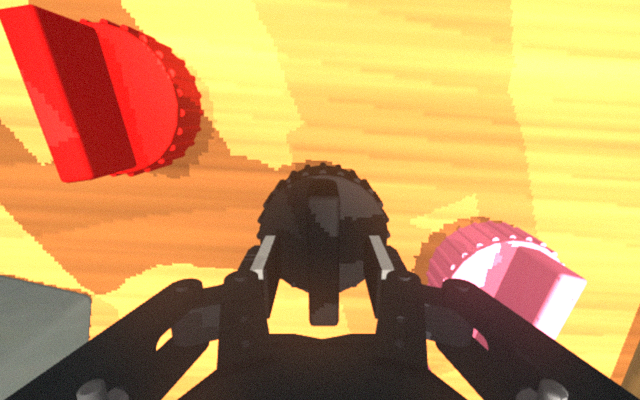

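play_rows(commands=[0,0,0,0,0,0,0.05,0,0,0,0,0,0,0.05,0,0,0,0,0,0,0.05,0,0,0,0,0,0,0.05,0,0,0,0,0,0,0.05], newtons=30)

```text
t: 10.65
tool_pos: [0.4563, 0.3617, 0.0645]
tcp_rot: [0.002, -0.029, 1.0, 0.001]
force: [0.2, -2.0, 5.9]
grip_width: 0.0134
```

play_rows(commands=[0,0,0,0,0,20,0.05,0,0,0,0,0,55,0.05,0,0,0,0,0,95,0.05,0,0,0,0,0,130,0.05,0,0,0,0,0,150,0.05])

```text
t: 11.15
tool_pos: [0.4554, 0.3619, 0.2162]
tcp_rot: [0.002, -0.029, 1.0, 0.001]
force: [0.9, 0.4, -2.8]
grip_width: 0.0132
```

Run:
```python
from h import *
s=observe(); im=read_camera("wrist"); save("w8",cv2.convertScaleAbs(im,alpha=1.5));print(np.round(s["tool_pos"],4),np.round(s["tcp_rot"],4),s["force"],s["grip_width"],s["wrist_torque"])
```

```text
[0.4554 0.3619 0.2162] [ 0.0025 -0.0295  0.9996  0.0012] [ 0.94263191  0.35740503 -2.81262643] 0.013188736888480587 [ 0.03427415  0.02594953 -0.00765149]
```

View pics/w8.png

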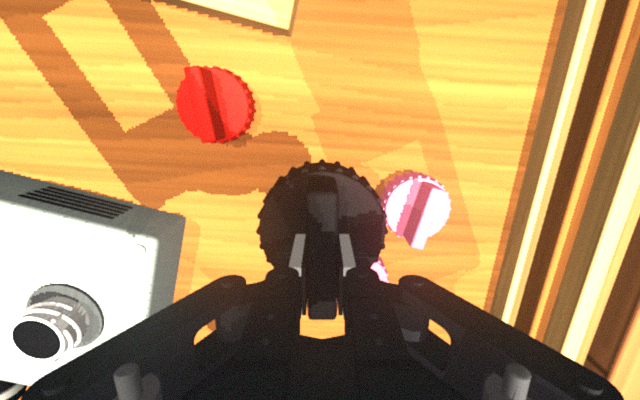

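Run:
```python
from h import *
s=observe(); k=cam("wrist",s); p=np.array(s["tool_pos"]); print(p,s["tcp_rot"])
q=s["tcp_rot"]; Rm=R.from_quat([q[1],q[2],q[3],q[0]]).as_matrix()
im=cv2.imread("pics/w8.png")[150:330,230:420]; c=cv2.resize(im,None,fx=4,fy=4,interpolation=3)
c=cv2.convertScaleAbs(c,alpha=1.8)
a=np.radians(np.arange(0,360,10))
for dx,col in [(-3,(0,0,255)),(0,(0,255,0)),(3,(255,0,0))]:
    P=np.c_[.035*np.cos(a)+dx/1e3,.035*np.sin(a),0*a+.0645-.030]@Rm.T+p
    for u in proj(k,P): cv2.circle(c,tuple(int(v) for v in (u-[230,150]+.4)*4),2,col,-1)
    B=np.array([[x+dx/1e3,y,.0645-.061] for x in(-.032,.032) for y in(-.007,.007)])@Rm.T+p
    for u in proj(k,B): cv2.circle(c,tuple(int(v) for v in (u-[230,150]+.4)*4),4,col,-1)
cv2.imwrite("pics/w8c.png",c)
```

```text
[0.45647119 0.36246884 0.21880627] [ 0.00435623 -0.02954269  0.99955179  0.00211574]
```

View pics/w8c.png

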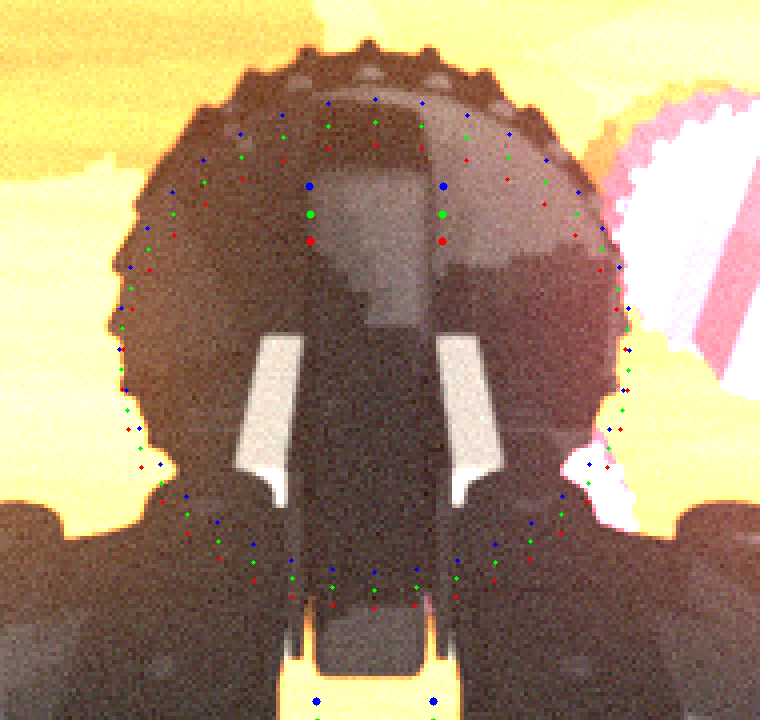

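Run:
```python
from h import *
from scipy.optimize import least_squares
s=observe(); s["tcp_rot"]=[0,-.0295,.99956,0]; k=cam("wrist",s); p=np.array(s["tool_pos"])
q=s["tcp_rot"]; Rm=R.from_quat([q[1],q[2],q[3],q[0]]).as_matrix()
obs=np.array([(310,172),(425,172),(431,675),(316,675)])/4+[230,150]-.4
def f(v):
    dx,dy,z=v[:3]
    B=np.array([[.032,-.007],[.032,.007],[-.032,.007],[-.032,-.007]])
    th=v[3]; B=B@np.array([[np.cos(th),np.sin(th)],[-np.sin(th),np.cos(th)]])
    B=np.c_[B+[dx,dy],np.full(4,z)]@Rm.T+p
    return (proj(k,B)-obs).ravel()
r=least_squares(f,[0,0,.003,0]); print(r.x*1000,r.fun.round(1))
```

```text
[  3.29352175  -0.58408788   8.08019654 -11.03184286] [-1.7  0.4  1.8  0.  -0.2 -0.4  0.1 -0.1]
```

play_rows(commands=[0,0,-6,18,-30,5,0.05,0,0,-12,40,-68,10,0.05,0,0,-18,63,-108,10,0.05,0,0,-24,86,-148,10,0.05,0,0,-30,109,-188,10,0.05])

```text
t: 11.7
tool_pos: [0.5637, 0.1717, 0.2215]
tcp_rot: [-0.0, 0.232, 0.973, -0.0]
force: [0.7, 1.5, -2.8]
grip_width: 0.0135
```

play_rows(commands=[0,0,0,21,-37,-5,0.05,0,0,0,37,-63,-12,0.05,0,0,0,41,-70,-15,0.05,0,0,0,41,-70,-15,0.05])

```text
t: 12.1
tool_pos: [0.6043, 0.102, 0.2055]
tcp_rot: [-0.001, 0.232, 0.973, -0.0]
force: [-0.4, 0.0, -2.7]
grip_width: 0.0132
```

Run:
```python
from h import *
s=observe(); print(np.round(s["tool_pos"],4),np.round(s["tcp_rot"],4),s["force"],s["q"])
im=read_camera("wrist"); save("w9",cv2.convertScaleAbs(im,alpha=1.5));
im=read_camera("side"); save("s9",im,(280,140,400,240),6);
im=read_camera("top"); save("t9",im,(270,100,390,200),6);print(observe()["tool_pos"])
```

```text
[0.6043 0.102  0.2055] [-1.200e-03  2.315e-01  9.728e-01 -2.000e-04] [-0.38784878  0.00691618 -2.65043231] [-1.46685557e-02  4.07461398e-01  1.44857535e+00  1.06893751e-04
  1.28803857e+00 -1.11818090e+00]
[0.60379833 0.10447811 0.20696179]
```

View pics/w9.png

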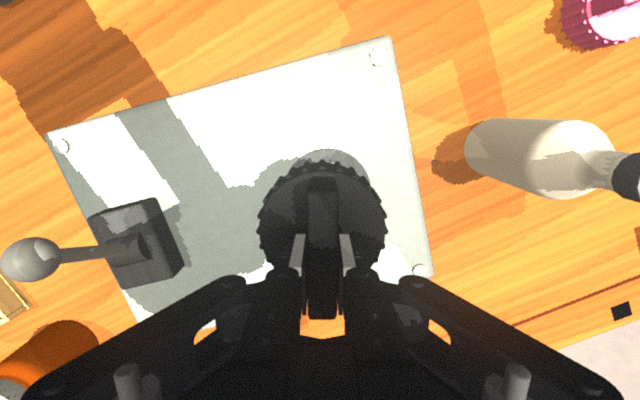

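View pics/s9.png

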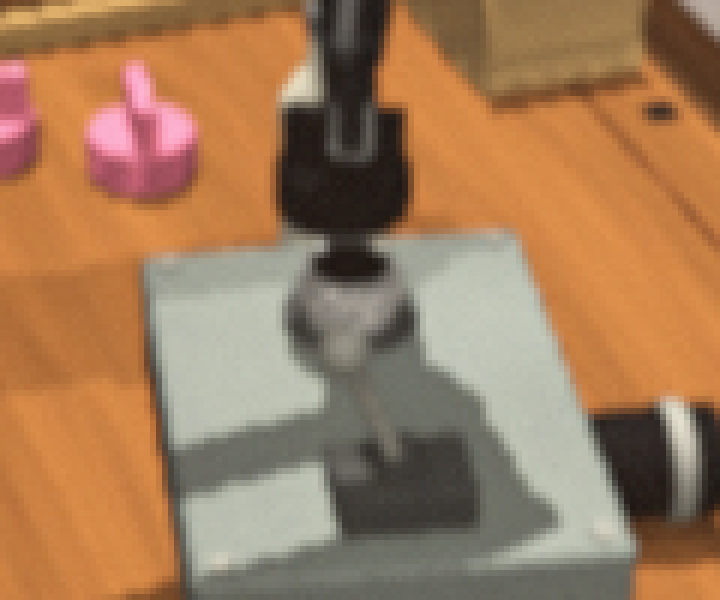

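Run:
```python
from h import *
A=[]
for i in range(6):
    A.append(np.r_[observe()["tool_pos"],observe()["tcp_rot"]]); im=read_camera("wrist" if i%2 else "side")
    if i==0: save("s9b",im,(300,140,380,200),9)
A.append(np.r_[observe()["tool_pos"],observe()["tcp_rot"]])
A=np.array(A);print(A.round(4),A.mean(0).round(4))
```

```text
[[ 6.038e-01  1.045e-01  2.070e-01 -4.000e-04  2.299e-01  9.732e-01
   2.000e-04]
 [ 6.039e-01  1.047e-01  2.072e-01 -1.000e-04  2.296e-01  9.733e-01
   2.000e-04]
 [ 6.040e-01  1.047e-01  2.073e-01  1.000e-04  2.295e-01  9.733e-01
   2.000e-04]
 [ 6.041e-01  1.046e-01  2.074e-01  2.000e-04  2.295e-01  9.733e-01
   1.000e-04]
 [ 6.042e-01  1.044e-01  2.074e-01  3.000e-04  2.296e-01  9.733e-01
   1.000e-04]
 [ 6.043e-01  1.042e-01  2.074e-01  2.000e-04  2.297e-01  9.733e-01
   1.000e-04]
 [ 6.044e-01  1.040e-01  2.073e-01  3.000e-04  2.298e-01  9.732e-01
   1.000e-04]] [6.041e-01 1.044e-01 2.073e-01 1.000e-04 2.297e-01 9.733e-01 2.000e-04]
```

View pics/s9b.png

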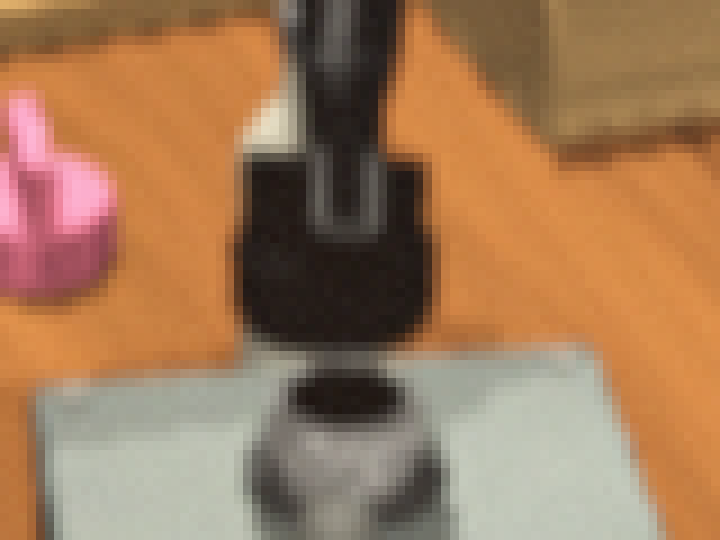

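View pics/t9.png

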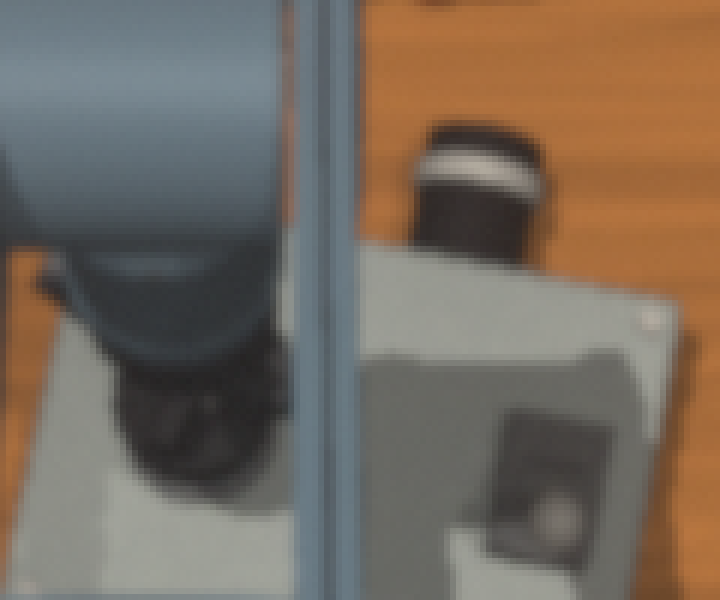

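Run:
```python
from h import *
k=cam("side")
f=lambda u:(np.array(u)-[300,140]+.45)*9
for z in (.104,.138,.153,.168): print(z,f(proj(k,[[.6036,.1052,z]])[0]).round(1), f(proj(k,[[.6046,.1052,z]])[0]).round(1),f(proj(k,[[.6036,.1062,z]])[0]).round(1))
```

```text
0.104 [351.2 398. ] [353.8 397.5] [350.2 396.6]
0.138 [352.2 318.4] [354.8 317.9] [351.2 317. ]
0.153 [352.7 282.6] [355.3 282. ] [351.7 281.2]
0.168 [353.1 246.3] [355.8 245.8] [352.1 244.9]
```

Run:
```python
from h import *
im=read_camera("side"); cv2.imwrite("pics/s10raw.png",im[:,:,::-1])
for r in (164,166,168,170,172,174,182,183,184,185,188,190,192): print(r,im[r,320:356].astype(int).sum(1).tolist())
A=observe()["tool_pos"];print(A)
```

```text
164 [408, 414, 413, 410, 414, 388, 311, 182, 101, 83, 81, 84, 83, 92, 146, 208, 219, 192, 162, 157, 212, 259, 197, 100, 84, 88, 120, 238, 351, 400, 402, 417, 422, 427, 441, 426]
166 [411, 405, 409, 405, 404, 345, 222, 121, 84, 78, 93, 84, 89, 87, 93, 124, 136, 149, 149, 152, 165, 165, 119, 92, 84, 86, 79, 145, 266, 370, 403, 394, 406, 411, 424, 425]
168 [406, 410, 412, 407, 399, 312, 179, 109, 105, 103, 111, 108, 106, 106, 98, 90, 84, 72, 82, 88, 91, 84, 82, 90, 91, 89, 83, 101, 232, 368, 401, 397, 400, 401, 410, 412]
170 [400, 401, 408, 411, 403, 323, 181, 88, 87, 107, 115, 114, 110, 102, 83, 80, 86, 85, 86, 81, 86, 81, 88, 83, 95, 84, 91, 118, 224, 374, 418, 409, 406, 401, 409, 404]
172 [388, 394, 402, 404, 404, 341, 198, 99, 85, 98, 94, 91, 86, 89, 87, 89, 85, 86, 90, 93, 76, 94, 88, 90, 86, 88, 86, 110, 241, 380, 418, 410, 412, 399, 408, 401]
174 [386, 388, 391, 397, 403, 367, 255, 125, 97, 85, 85, 80, 85, 95, 88, 87, 98, 93, 86, 92, 85, 88, 92, 90, 83, 86, 96, 162, 300, 379, 410, 419, 401, 401, 401, 408]
182 [478, 478, 483, 474, 462, 468, 474, 474, 475, 487, 473, 410, 330, 274, 
[... 525 characters left out ...]
, 164, 116, 102, 91, 84, 83, 85, 87, 91, 115, 177, 258, 351, 412, 437, 473, 488, 483, 496, 518, 534, 552, 565]
188 [557, 565, 556, 565, 555, 561, 562, 530, 446, 377, 349, 354, 380, 401, 427, 446, 408, 378, 369, 394, 392, 397, 406, 412, 403, 400, 399, 388, 426, 492, 554, 575, 581, 575, 569, 577]
190 [562, 562, 563, 563, 564, 564, 541, 430, 322, 288, 312, 359, 391, 398, 418, 433, 448, 451, 459, 470, 457, 472, 462, 442, 403, 371, 308, 268, 329, 472, 556, 579, 578, 580, 577, 576]
192 [561, 561, 558, 566, 564, 571, 524, 392, 292, 251, 228, 299, 361, 380, 384, 402, 413, 421, 408, 411, 446, 473, 449, 404, 372, 299, 209, 172, 208, 366, 531, 579, 578, 573, 579, 577]
[0.60440633 0.10382412 0.20724631]
```

play_rows(commands=[0,0,0,4,0,-5,0.05,0,0,0,4,0,-15,0.05,0,0,0,4,0,-22,0.05,0,0,0,4,0,-22,0.05])

```text
t: 13.0
tool_pos: [0.6074, 0.1031, 0.1828]
tcp_rot: [-0.002, 0.231, 0.973, -0.0]
force: [-0.4, -0.2, -3.5]
grip_width: 0.0133
```

Run:
```python
from h import *
s=observe();print(np.round(s["tool_pos"],4),np.round(s["tcp_rot"],4),s["force"])
im=read_camera("side"); cv2.imwrite("pics/s11raw.png",im[:,:,::-1]);save("s11",im,(300,140,380,200),9)
for r in (172,174,176,178,180,182,184,186,188,190): print(r,im[r,320:356].astype(int).sum(1).tolist())
print(observe()["tool_pos"])
```

```text
[0.6074 0.1031 0.1828] [-1.900e-03  2.305e-01  9.731e-01 -4.000e-04] [-0.41185308 -0.21921341 -3.49443415]
172 [383, 398, 397, 405, 414, 402, 332, 231, 136, 95, 83, 85, 90, 92, 85, 115, 173, 216, 214, 193, 190, 193, 187, 135, 92, 91, 91, 100, 199, 339, 404, 410, 408, 411, 403, 410]
174 [388, 389, 390, 396, 402, 395, 303, 173, 103, 101, 106, 109, 109, 108, 101, 85, 84, 85, 83, 89, 84, 91, 90, 87, 97, 83, 89, 90, 132, 263, 383, 412, 418, 405, 409, 413]
176 [390, 384, 391, 392, 403, 382, 297, 169, 82, 97, 104, 115, 126, 112, 96, 91, 85, 86, 84, 80, 90, 77, 87, 91, 92, 86, 86, 97, 132, 243, 353, 383, 383, 376, 380, 389]
178 [397, 390, 387, 388, 384, 379, 303, 159, 85, 81, 89, 95, 94, 94, 92, 91, 88, 85, 86, 91, 81, 82, 90, 85, 93, 86, 76, 76, 124, 228, 327, 364, 357, 373, 383, 402]
180 [408, 407, 392, 377, 375, 357, 318, 204, 99, 81, 82, 93, 83, 92, 94, 94, 100, 81, 92, 87, 87, 91, 91, 93, 81, 80, 85, 109, 230, 370, 447, 466, 468, 464, 465, 465]
182 [504, 515, 503, 478, 478, 472, 454, 382, 260, 155, 101, 84, 83, 95, 85, 94, 81, 89, 82, 91, 87, 84, 96, 80, 81, 92, 132, 242, 377, 468, 486, 484, 477, 482, 482, 477]
184 [486, 484, 484, 488, 487, 491, 495, 485, 459, 379, 288, 203, 133, 102, 87, 87, 89, 85, 87, 88, 87, 83, 88, 106, 141, 216, 319, 419, 478, 489, 486, 489, 482, 477, 509, 536]
186 [487, 488, 484, 482, 488, 491, 490, 502, 492, 436, 374, 322, 297, 263, 212, 167, 150, 147, 135, 143, 149, 168, 211, 270, 316, 347, 396, 443, 474, 489, 489, 503, 525, 535, 553, 572]
188 [535, 529, 529, 523, 531, 531, 531, 528, 468, 386, 344, 343, 349, 375, 388, 399, 384, 372, 356, 371, 367, 369, 380, 381, 370, 368, 373, 381, 428, 484, 525, 552, 576, 574, 578, 577]
190 [563, 566, 564, 564, 562, 567, 537, 439, 331, 272, 294, 329, 356, 377, 395, 408, 402, 398, 405, 411, 415, 429, 422, 407, 378, 344, 279, 237, 284, 417, 525, 577, 584, 573, 574, 580]
[0.60787692 0.1030832  0.18361116]
```

View pics/s11.png

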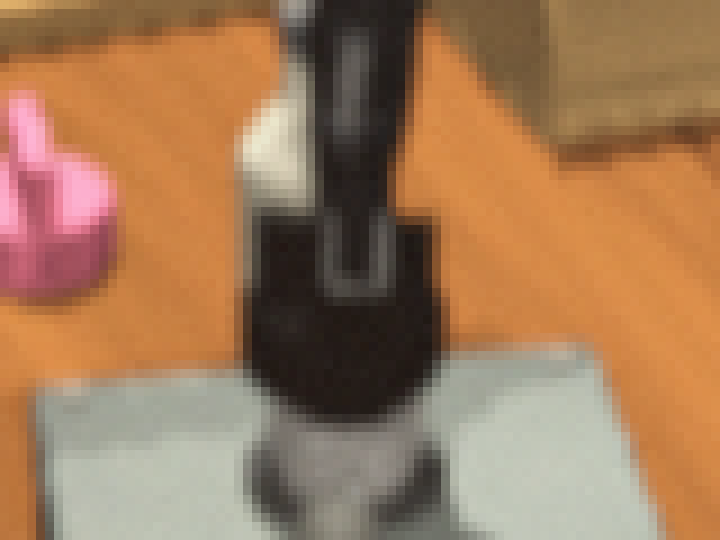

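play_rows(commands=[0,0,0,0.5,0,-6,0.05,0,0,0,0.5,0,-11,0.05,0,0,0,0.5,0,-15,0.05,0,0,0,0.5,0,-17,0.05])

```text
t: 13.45
tool_pos: [0.6088, 0.1032, 0.1673]
tcp_rot: [-0.0, 0.23, 0.973, -0.0]
force: [0.4, -0.5, -2.1]
grip_width: 0.013
```

Run:
```python
from h import *
s=observe();print(np.round(s["tool_pos"],4),np.round(s["tcp_rot"],4),s["force"],s["wrist_torque"])
im=read_camera("side");save("s12",im,(300,140,380,200),9)
im=read_camera("wrist"); save("w12",cv2.convertScaleAbs(im,alpha=1.7));
```

```text
[0.6088 0.1032 0.1673] [-4.000e-04  2.304e-01  9.731e-01 -1.000e-04] [ 0.37698358 -0.5006662  -2.09770015] [ 0.00251748  0.02359291 -0.0353903 ]
```

View pics/s12.png

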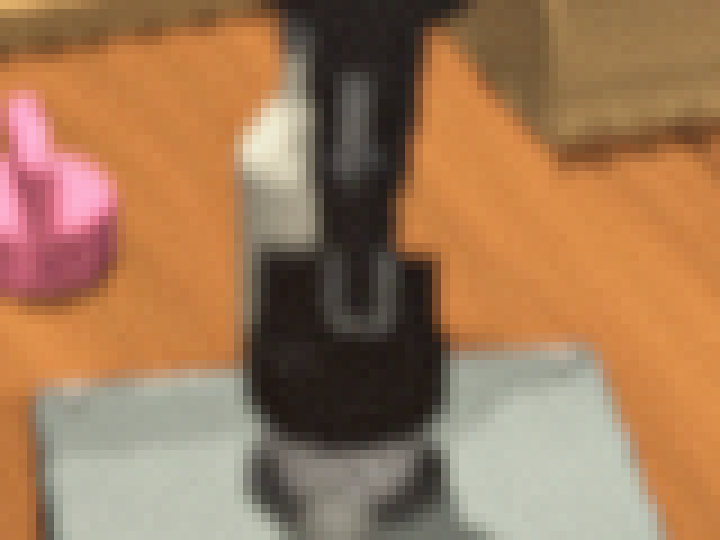

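View pics/w12.png

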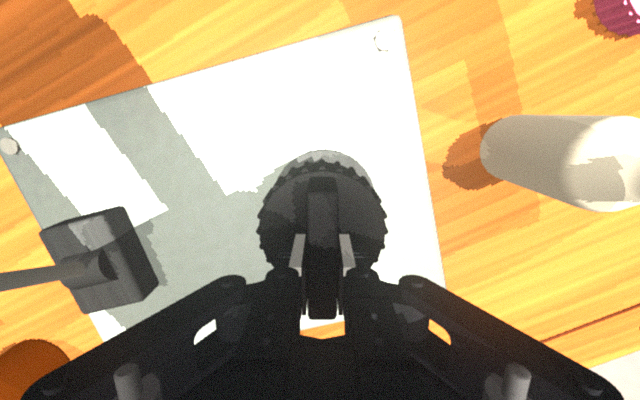

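play_rows(commands=[0,0,0,0,0,-2,0.05,0,0,0,0,0,-4,0.05,0,0,0,0,0,-4,0.05])

```text
t: 13.85
tool_pos: [0.609, 0.1033, 0.1638]
tcp_rot: [-0.0, 0.23, 0.973, 0.0]
force: [-0.2, -0.0, -2.8]
grip_width: 0.0138
```

play_rows(commands=[0,0,0,0,0,-2,0.05,0,0,0,0,0,-4,0.05,0,0,0,0,0,-4,0.05])

```text
t: 14.15
tool_pos: [0.6089, 0.1032, 0.1596]
tcp_rot: [-0.0, 0.23, 0.973, -0.0]
force: [1.1, 0.3, -1.8]
grip_width: 0.0133
```

play_rows(commands=[0,0,0,0,0,-1,0.05,0,0,0,0,0,-3,0.05,0,0,0,0,0,-3,0.05])

```text
t: 14.45
tool_pos: [0.6092, 0.1032, 0.1575]
tcp_rot: [0.0, 0.23, 0.973, 0.0]
force: [-1.0, 0.9, 2.2]
grip_width: 0.0137
```

play_rows(commands=[0,0,0,0,0,-1,0.05,0,0,0,0,0,-2,0.05,0,0,0,0,0,-2,0.05])

```text
t: 14.75
tool_pos: [0.6095, 0.1032, 0.1571]
tcp_rot: [0.001, 0.23, 0.973, 0.0]
force: [-3.6, 0.9, 11.0]
grip_width: 0.0129
```

play_rows(commands=[0,0,0,0,0,1,0.22,0,0,0,0,0,1,0.22,0,0,0,0,0,1,0.22])

```text
t: 15.05
tool_pos: [0.6091, 0.103, 0.1557]
tcp_rot: [-0.0, 0.23, 0.973, -0.0]
force: [0.6, -0.6, -0.2]
grip_width: 0.0188
```

Run:
```python
from h import *
s=observe();print(np.round(s["tool_pos"],4),np.round(s["tcp_rot"],4),s["force"],s["wrist_torque"],s["grip_width"],s["q"][5])
im=read_camera("side");cv2.imwrite("pics/s13raw.png",im[:,:,::-1]);save("s13",im,(300,140,380,200),9)
im=read_camera("wrist"); cv2.imwrite("pics/w13raw.png",im[:,:,::-1]);save("w13",cv2.convertScaleAbs(im,alpha=1.9),(220,130,420,330),4);
```

```text
[0.6091 0.103  0.1557] [-0.000e+00  2.305e-01  9.731e-01 -1.000e-04] [ 0.63172971 -0.61943932 -0.15434948] [-0.0083503   0.03686076 -0.00755321] 0.018763556779456573 -1.1183019874077154
```

View pics/s13.png

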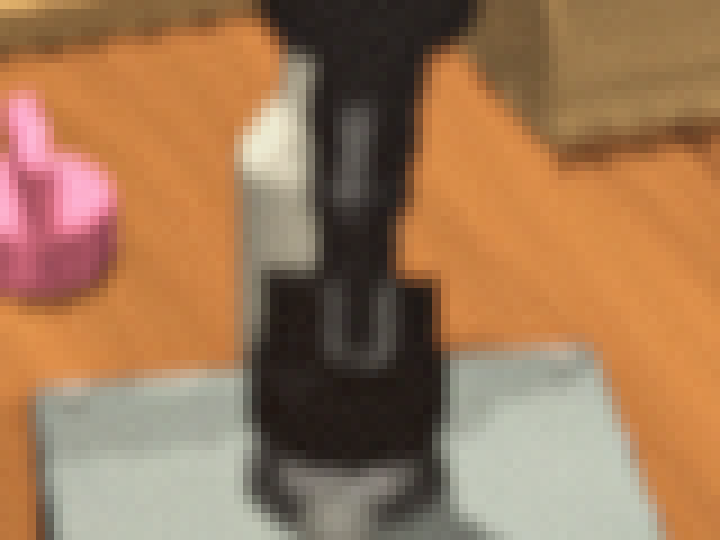

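View pics/w13.png

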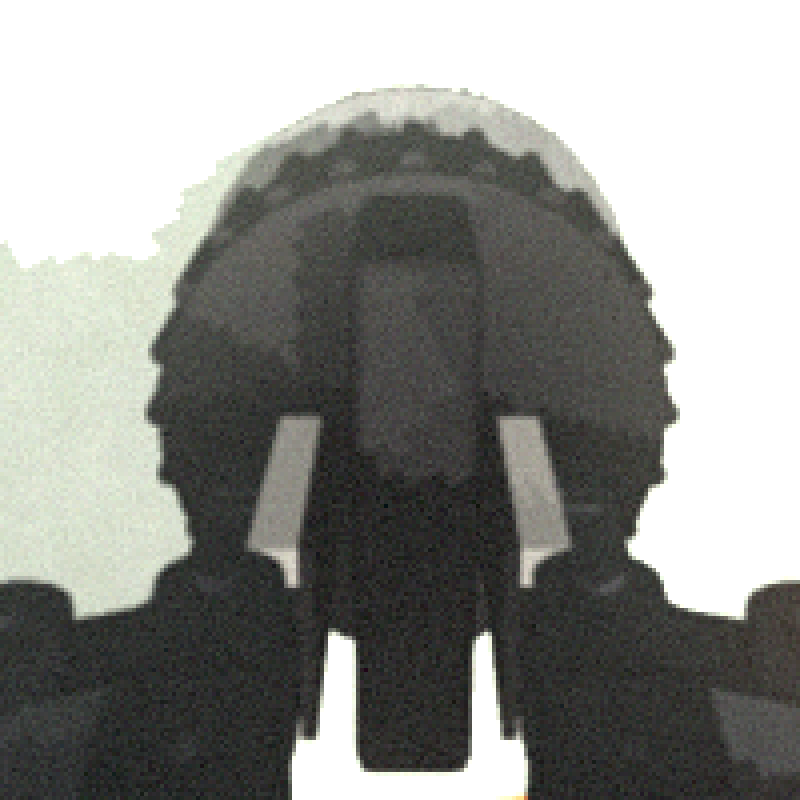

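play_rows(commands=[0,0,0,-3,1.5,0,0.22,0,0,6,-3,1.5,0,0.22,0,0,12,-3,1.5,0,0.22,0,0,18,-3,1.5,0,0.22,0,0,24,-3,1.5,0,0.22])

```text
t: 15.65
tool_pos: [0.6062, 0.105, 0.1563]
tcp_rot: [0.0, 0.021, 1.0, 0.0]
force: [0.7, 0.2, 3.5]
grip_width: 0.0189
```

```bash
cat > look.py <<'E'
from h import *
import sys
n=sys.argv[1]
s=observe();print(np.round(s["tool_pos"],4),"jaw",np.degrees(2*np.arctan2(s["tcp_rot"][2],s["tcp_rot"][1]))-90,np.round(s["force"],1),np.round(s["wrist_torque"],3),round(s["grip_width"],4),"q6",s["q"][5],s["t"])
im=read_camera("side"); a=cv2.resize(im[140:200,300:380],None,fx=6,fy=6,interpolation=3)
im2=cv2.convertScaleAbs(read_camera("wrist"),alpha=1.9); b=cv2.resize(im2[130:330,220:420],(360,360),interpolation=3)
cv2.imwrite(f"pics/{n}.png",np.hstack([a,b[:,:,:]])[:,:,::-1]); cv2.imwrite(f"pics/{n}raw.png",im[:,:,::-1])
E
python3 look.py a1
```

```text
[0.6062 0.105  0.1563] jaw 87.58696165917871 [0.7 0.2 3.5] [ 0.221  0.005 -0.162] 0.0189 q6 -1.5387413939338777 15.65
```

View pics/a1.png

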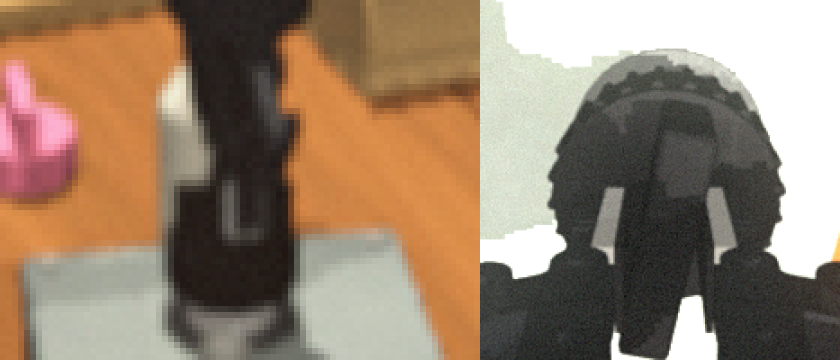

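play_rows(commands=[0,0,4,0,0,0,0.22,0,0,8,0,0,0,0.22,0,0,12,0,0,0,0.22,0,0,16,0,0,0,0.22])

```text
t: 16.15
tool_pos: [0.6059, 0.1049, 0.1556]
tcp_rot: [-0.0, -0.116, 0.993, 0.0]
force: [0.9, 1.6, 0.2]
grip_width: 0.0189
```

```bash
python3 look.py a2
```

```text
[0.6059 0.1049 0.1556] jaw 103.33436467413159 [0.9 1.6 0.2] [ 0.317 -0.138 -0.037] 0.0189 q6 -1.8136298977292806 16.15
```

View pics/a2.png

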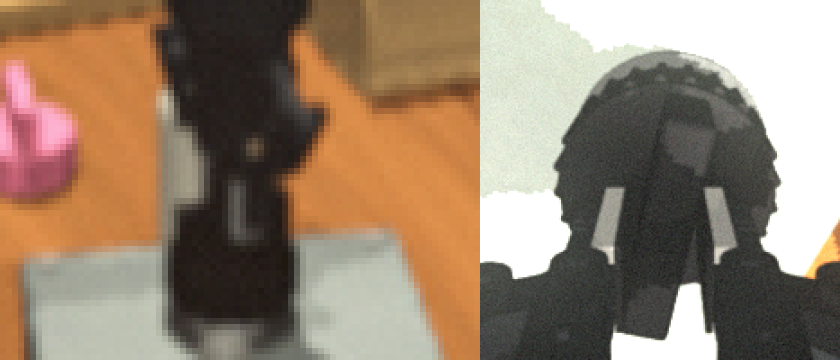

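Run:
```python
from h import *
k=cam("side")
for n in ("s13","a1","a2"):
    im=cv2.imread(f"pics/{n}raw.png").astype(int).sum(2)
    print(n,[im[182:198,c].tolist() for c in (330,344)])
p=[.6045,.1052-.035,.09]
print(proj(k,[p,[p[0],p[1],.08]]))
```

```text
s13 [[99, 91, 76, 75, 83, 89, 96, 120, 150, 172, 189, 190, 175, 175, 226, 336], [84, 85, 89, 84, 88, 89, 89, 97, 109, 202, 275, 289, 249, 181, 164, 203]]
a1 [[92, 94, 86, 83, 77, 81, 104, 129, 162, 189, 198, 189, 170, 171, 221, 325], [82, 91, 93, 82, 90, 83, 76, 92, 156, 262, 328, 308, 256, 185, 168, 209]]
a2 [[85, 83, 87, 88, 80, 86, 81, 75, 91, 100, 129, 151, 166, 167, 220, 341], [77, 88, 82, 93, 89, 87, 92, 81, 89, 79, 96, 126, 158, 164, 174, 203]]
[[342.64291376 192.93268478]
 [342.59274165 195.48341158]]
```

play_rows(commands=[0,0,-8,0,0,-2,0.22,0,0,-16,0,0,-4,0.22,0,0,-24,0,0,-6,0.22,0,0,-32,0,0,-6,0.22,0,0,-40,0,0,-6,0.22])

```text
t: 16.75
tool_pos: [0.6055, 0.1047, 0.1494]
tcp_rot: [-0.001, 0.235, 0.972, -0.0]
force: [-0.7, 0.2, -1.3]
grip_width: 0.0185
```

```bash
python3 look.py a3
```

```text
[0.6055 0.1047 0.1494] jaw 62.798620052956096 [-0.7  0.2 -1.3] [ 0.084  0.033 -0.05 ] 0.0185 q6 -1.1059997363413618 16.75
```

View pics/a3.png

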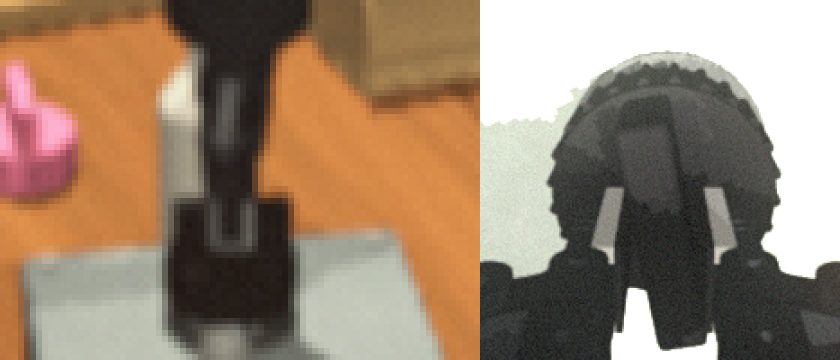

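play_rows(commands=[0,0,-8,0,0,0,0.22,0,0,-16,0,0,0,0.22,0,0,-24,0,0,-1,0.22,0,0,-32,0,0,-2,0.22,0,0,-40,0,0,-2,0.22])

```text
t: 17.35
tool_pos: [0.606, 0.1045, 0.1479]
tcp_rot: [0.0, 0.551, 0.835, -0.0]
force: [1.0, 0.9, -0.5]
grip_width: 0.0188
```

```bash
python3 look.py a4
```

```text
[0.606  0.1045 0.1479] jaw 23.132671717882218 [ 1.   0.9 -0.5] [-0.024  0.051  0.083] 0.0188 q6 -0.4137906367805501 17.35
```

View pics/a4.png

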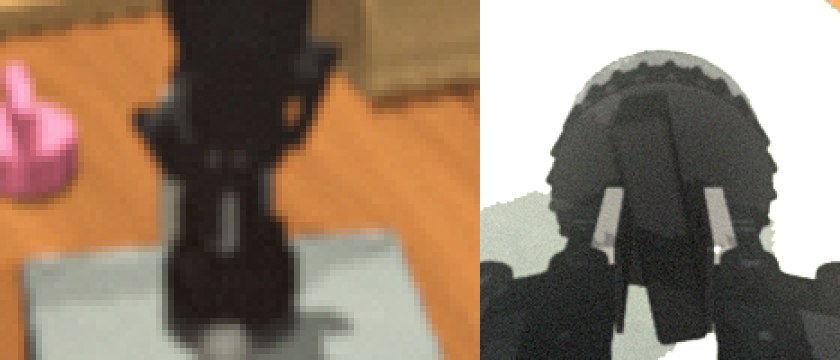

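Turning freely; continue forward in smaller steps.

play_rows(commands=[0,0,-8,0,0,0,0.22,0,0,-16,0,0,-1,0.22,0,0,-20,0,0,-1,0.22])

```text
t: 17.75
tool_pos: [0.6058, 0.1045, 0.1472]
tcp_rot: [-0.0, 0.686, 0.728, -0.0]
force: [-1.2, -0.1, 1.6]
grip_width: 0.0185
```

```bash
python3 look.py a5
```

```text
[0.6058 0.1045 0.1472] jaw 3.3995816356378015 [-1.2 -0.1  1.6] [-0.077  0.258  0.065] 0.0185 q6 -0.06937484909338848 17.75
```

play_rows(commands=[0,0,-5,0,0,0,0.22,0,0,-10,0,0,0,0.22,0,0,-12,0,0,0,0.22])

```text
t: 18.15
tool_pos: [0.6053, 0.1046, 0.1471]
tcp_rot: [-0.0, 0.757, 0.653, -0.001]
force: [-2.3, -1.0, 2.5]
grip_width: 0.0187
```

```bash
python3 look.py a6
```

```text
[0.6053 0.1046 0.1471] jaw -8.46200328549078 [-2.3 -1.   2.5] [-0.076  0.501  0.081] 0.0187 q6 0.1376803945885948 18.15
```

View pics/a6.png

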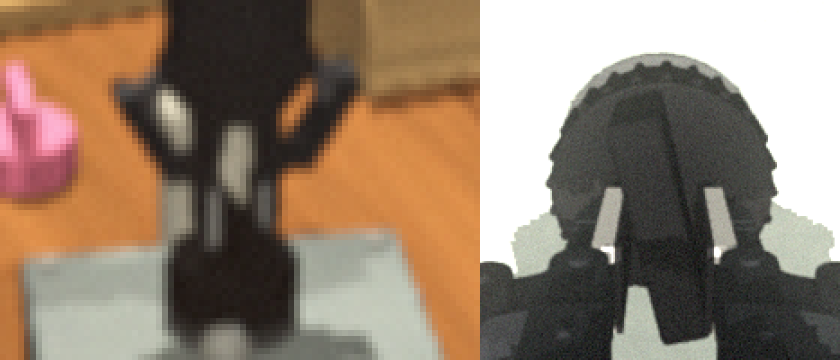

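play_rows(commands=[0,0,-4,0,0,0,0.22,0,0,-8,0,0,0,0.22,0,0,-8,0,0,0,0.22])

```text
t: 18.55
tool_pos: [0.6052, 0.1046, 0.1471]
tcp_rot: [-0.0, 0.801, 0.599, -0.001]
force: [-5.8, -0.7, 4.0]
grip_width: 0.0186
```

```bash
python3 look.py a7
```

```text
[0.6052 0.1046 0.1471] jaw -16.44976502701141 [-5.8 -0.7  4. ] [-0.064  0.847  0.025] 0.0186 q6 0.27710611888011266 18.55
```

View pics/a7.png

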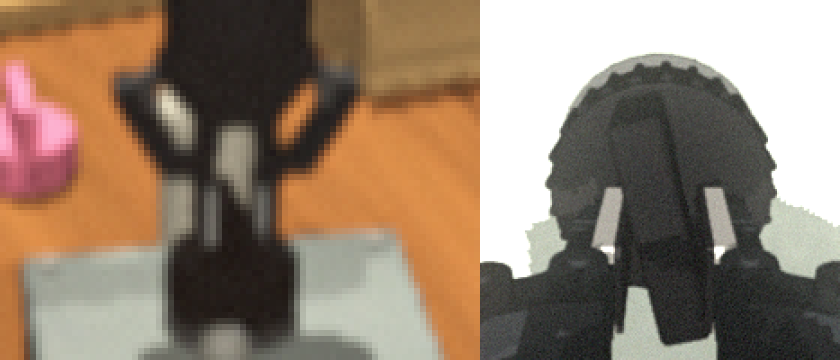

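play_rows(commands=[0,0,0,-1.5,0,0,0.22,0,0,0,-1.5,0,0,0.22])

```text
t: 18.85
tool_pos: [0.6048, 0.1047, 0.1468]
tcp_rot: [0.0, 0.801, 0.598, 0.0]
force: [-2.3, -0.2, 0.6]
grip_width: 0.0186
```

```bash
python3 look.py a8
```

```text
[0.6048 0.1047 0.1468] jaw -16.518184214228555 [-2.3 -0.2  0.6] [0.008 0.269 0.052] 0.0186 q6 0.27810336494748944 18.85
```

View pics/a8.png

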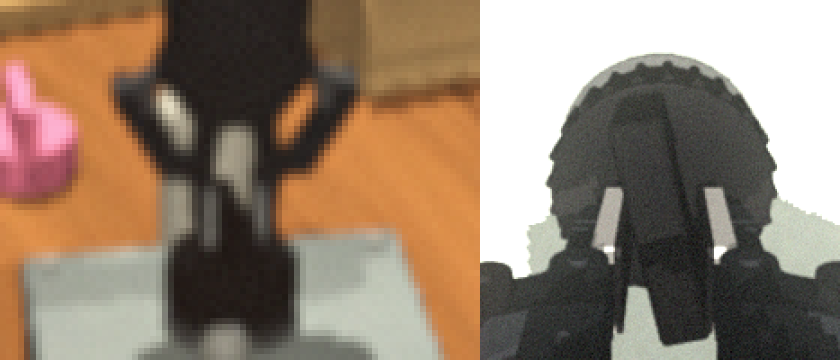

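play_rows(commands=[0,0,-3,-1,0,0,0.22,0,0,-6,-1,0,0,0.22,0,0,-9,-1,0,0,0.22,0,0,-9,-1,0,0,0.22])

```text
t: 19.35
tool_pos: [0.6039, 0.1045, 0.1469]
tcp_rot: [0.0, 0.846, 0.533, 0.0]
force: [-0.5, -0.9, 0.2]
grip_width: 0.0184
```

```bash
python3 look.py a9
```

```text
[0.6039 0.1045 0.1469] jaw -25.625861163811223 [-0.5 -0.9  0.2] [-0.133  0.114  0.027] 0.0184 q6 0.4369782198880834 19.35
```

View pics/a9.png

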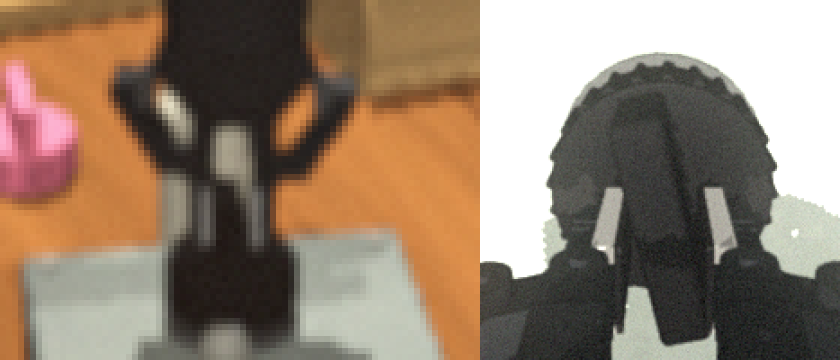

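Run:
```python
from h import *
for n in ("s13","a1","a2","a3","a4","a5","a6","a7","a9"):
    im=cv2.imread(f"pics/{n}raw.png").astype(int).sum(2)
    print(n,[im[184:200,c].tolist() for c in (330,333)])
```

```text
s13 [[76, 75, 83, 89, 96, 120, 150, 172, 189, 190, 175, 175, 226, 336, 454, 535], [104, 87, 94, 88, 90, 74, 130, 209, 314, 353, 329, 278, 257, 278, 312, 349]]
a1 [[86, 83, 77, 81, 104, 129, 162, 189, 198, 189, 170, 171, 221, 325, 455, 529], [95, 89, 84, 82, 91, 84, 126, 219, 311, 354, 325, 271, 257, 282, 309, 340]]
a2 [[87, 88, 80, 86, 81, 75, 91, 100, 129, 151, 166, 167, 220, 341, 454, 537], [98, 88, 92, 89, 86, 85, 88, 91, 116, 193, 248, 258, 253, 283, 309, 344]]
a3 [[96, 93, 97, 78, 81, 86, 90, 89, 112, 144, 146, 166, 219, 332, 451, 532], [103, 102, 100, 88, 86, 88, 91, 85, 104, 146, 216, 245, 263, 275, 315, 343]]
a4 [[107, 100, 95, 85, 80, 82, 86, 92, 93, 123, 139, 169, 223, 350, 478, 557], [98, 95, 97, 92, 91, 92, 92, 90, 82, 104, 154, 205, 246, 279, 317, 341]]
a5 [[107, 105, 85, 81, 79, 82, 79, 80, 96, 113, 139, 166, 240, 323, 348, 332], [100, 93, 95, 89, 98, 86, 82, 86, 86, 86, 120, 182, 234, 285, 303, 304]]
a6 [[108, 96, 91, 73, 85, 82, 77, 85, 97, 120, 143, 180, 227, 279, 316, 324], [97, 98, 93, 100, 92, 85, 80, 88, 85, 101, 122, 183, 239, 283, 302, 305]]
a7 [[98, 84, 86, 84, 77, 83, 90, 86, 92, 107, 148, 169, 203, 253, 307, 323], [90, 89, 99, 92, 92, 95, 86, 82, 97, 106, 149, 204, 257, 281, 299, 300]]
a9 [[94, 83, 84, 82, 78, 80, 74, 80, 93, 119, 136, 163, 209, 251, 306, 319], [84, 88, 98, 93, 91, 87, 85, 82, 78, 88, 119, 180, 239, 286, 302, 302]]
```

play_rows(commands=[0,0,-3,0,0,0,0.22,0,0,-6,0,0,0,0.22,0,0,-9,0,0,0,0.22])

```text
t: 19.75
tool_pos: [0.6035, 0.1046, 0.1469]
tcp_rot: [0.0, 0.885, 0.465, -0.0]
force: [-2.0, -1.5, 1.1]
grip_width: 0.0188
```

```bash
python3 look.py a10
```

```text
[0.6035 0.1046 0.1469] jaw -34.60876520889918 [-2.  -1.5  1.1] [-0.155  0.282  0.794] 0.0188 q6 0.5940810218578181 19.75
```

View pics/a10.png

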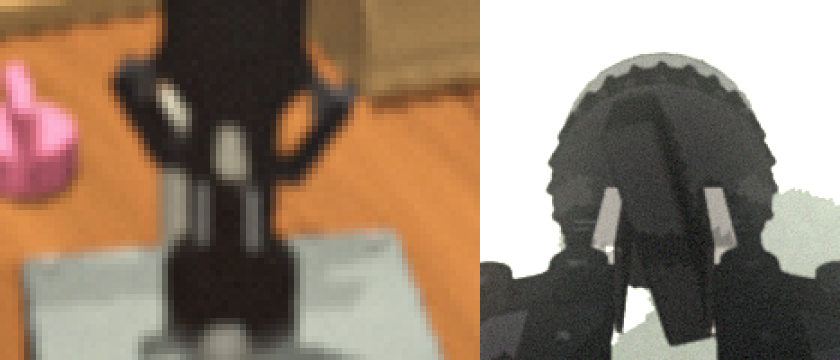

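play_rows(commands=[0,0,6,0,0,0,0.22,0,0,12,0,0,0,0.4,0,0,12,0,0,0,0.4,0,0,12,0,0,20,0.4,0,0,12,0,0,60,0.4])

```text
t: 20.35
tool_pos: [0.6016, 0.1047, 0.204]
tcp_rot: [-0.002, 0.833, 0.554, -0.003]
force: [1.1, 0.6, -0.0]
grip_width: 0.0342
```

play_rows(commands=[0,0,8,0,0,40,0.4,0,0,16,0,0,60,0.2,0,0,24,0,0,70,0,0,0,32,0,0,70,0,0,0,40,0,0,70,0])

```text
t: 20.85
tool_pos: [0.604, 0.1048, 0.2778]
tcp_rot: [0.001, 0.591, 0.807, 0.001]
force: [-1.0, 0.4, -0.6]
grip_width: 0.0004
```

Run:
```python
from h import *
s=observe();print(np.round(s["tool_pos"],4),"jaw",np.degrees(2*np.arctan2(s["tcp_rot"][2],s["tcp_rot"][1]))-90,s["grip_width"])
im=read_camera("wrist");save("b1",cv2.convertScaleAbs(im,alpha=1.3));im=read_camera("side");save("b1s",im,(290,130,410,260),5);cv2.imwrite("pics/b1raw.png",im[:,:,::-1])
```

```text
[0.604  0.1048 0.2778] jaw 17.578381529363895 0.0004034180318540587
```

View pics/b1.png

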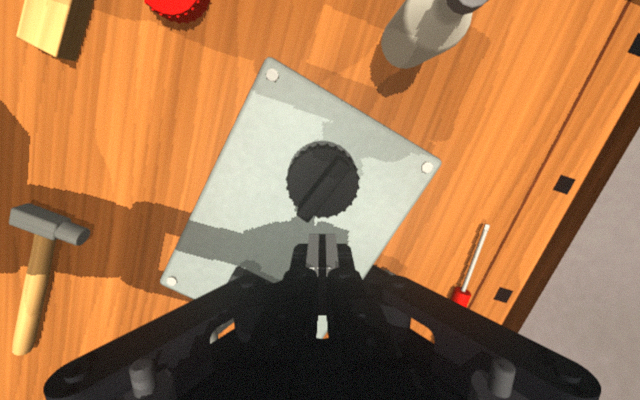

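View pics/b1s.png

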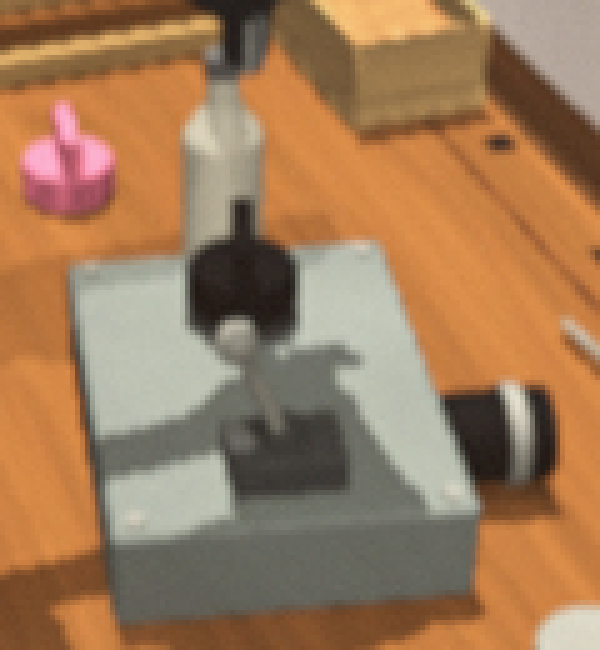

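Run:
```python
from h import *
k=cam("side"); im=cv2.imread("pics/b1raw.png").astype(int).sum(2)
for sgn in(-1,1):
  for z in (.141,.147,.151): print(sgn,z,proj(k,[[.6042+sgn*.032*np.cos(np.radians(72.4)),.1052+sgn*.032*np.sin(np.radians(72.4)),z]]).round(1))
for c in (337,338,339): print(im[164:184,c].tolist())
for z in (.08,.087): print(proj(k,[[.6042,.1052-.035,z]]))
for c in(331,333,335): print(im[185:205,c].tolist())
```

```text
-1 0.141 [[339.4 179.4]]
-1 0.147 [[339.5 177.8]]
-1 0.151 [[339.5 176.8]]
1 0.141 [[338.3 168.9]]
1 0.147 [[338.3 167.4]]
1 0.151 [[338.3 166.3]]
[453, 462, 458, 467, 442, 355, 208, 138, 135, 142, 142, 136, 145, 120, 117, 112, 103, 104, 88, 93]
[445, 447, 450, 450, 428, 329, 186, 103, 102, 100, 112, 117, 119, 116, 121, 118, 103, 99, 84, 97]
[437, 435, 436, 439, 419, 328, 214, 150, 136, 139, 142, 133, 127, 126, 117, 115, 105, 93, 102, 90]
[[342.50626971 195.50141817]]
[[342.54109576 193.71809887]]
[129, 110, 104, 94, 89, 81, 90, 86, 103, 121, 150, 196, 279, 386, 486, 547, 565, 570, 563, 562]
[132, 126, 103, 98, 102, 91, 92, 87, 97, 168, 261, 338, 376, 367, 374, 414, 477, 541, 565, 569]
[119, 114, 127, 102, 101, 94, 86, 97, 217, 411, 519, 519, 461, 408, 365, 337, 335, 414, 513, 549]
```

play_rows(commands=[0,0,8.5,-20,-28,0,0,0,0,17,-45,-62,0,0,0,0,25.5,-70,-96,0,0,0,0,34,-95,-130,-5,0,0,0,42.5,-109,-149,-18,0])

```text
t: 21.45
tool_pos: [0.4937, -0.0463, 0.2599]
tcp_rot: [0.001, 0.261, 0.965, -0.0]
force: [-0.5, 0.3, 0.2]
grip_width: -0.0003
```

play_rows(commands=[0,0,8.5,0,0,-10,0,0,0,17,0,0,-20,0,0,0,18,0,0,-20,0])

```text
t: 21.75
tool_pos: [0.4937, -0.0444, 0.2378]
tcp_rot: [-0.001, 0.108, 0.994, 0.0]
force: [-0.5, -0.2, 0.2]
grip_width: -0.0003
```

Run:
```python
from h import *
s=observe();print(np.round(s["tool_pos"],4),"jaw",np.degrees(2*np.arctan2(s["tcp_rot"][2],s["tcp_rot"][1]))-90,s["grip_width"])
im=read_camera("wrist");save("c1",im);im=read_camera("top");save("c1t",im,(260,100,400,240),4)
k=cam("wrist",s)
print(np.round(s["tool_pos"],4), proj(k,[[.539,-.051,.170]]))
```

```text
[ 0.4937 -0.0444  0.2378] jaw 77.5911261388691 -0.00027008265105898173
[ 0.4937 -0.0444  0.2378] [[327.49821226 282.19412371]]
```

View pics/c1.png

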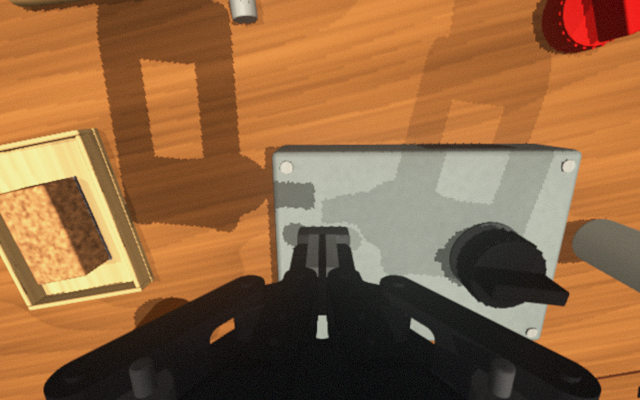

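play_rows(commands=[0,0,0,0,0,-25,0,0,0,0,0,0,-50,0,0,0,0,0,0,-68,0,0,0,0,0,0,-73,0,0,0,0,0,0,-73,0])

```text
t: 22.35
tool_pos: [0.4947, -0.0441, 0.1659]
tcp_rot: [-0.0, 0.108, 0.994, 0.0]
force: [-0.5, -0.1, 0.2]
grip_width: -0.0003
```

Run:
```python
from h import *
s=observe();print(np.round(s["tool_pos"],4),np.round(s["force"],1))
im=read_camera("side");save("c2s",im,(270,130,400,260),5)
```

```text
[ 0.4947 -0.0441  0.1659] [-0.5 -0.1  0.2]
```

View pics/c2s.png

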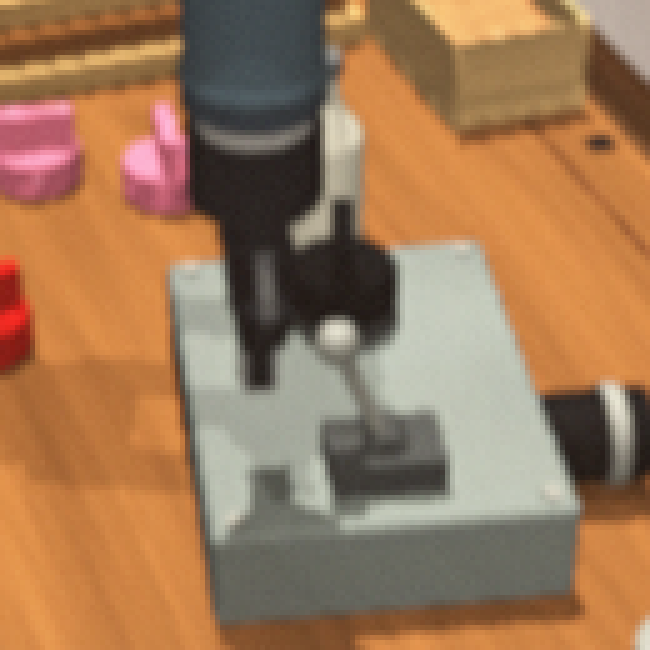

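play_rows(commands=[0,0,0,14,-3,0,0,0,0,0,28,-6,0,0,0,0,0,42,-8.5,0,0,0,0,0,55,-11,0,0,0,0,0,68,-14,0,0])

```text
t: 22.9
tool_pos: [0.5638, -0.0585, 0.1677]
tcp_rot: [0.001, 0.107, 0.994, -0.0]
force: [-0.7, 0.3, -0.6]
grip_width: -0.0001
```

play_rows(commands=[0,0,0,7,-1.5,0,0,0,0,0,14,-3,0,0,0,0,0,21,-4,0,0])

```text
t: 23.2
tool_pos: [0.5818, -0.0621, 0.1661]
tcp_rot: [-0.002, 0.107, 0.994, 0.0]
force: [-19.8, 1.7, 11.4]
grip_width: -0.0001
```

Run:
```python
from h import *
s=observe();print(np.round(s["tool_pos"],4),np.round(s["force"],1))
im=read_camera("side");save("c3s",im,(270,130,400,260),5)
```

```text
[ 0.5818 -0.0621  0.1661] [-19.8   1.7  11.4]
```

View pics/c3s.png

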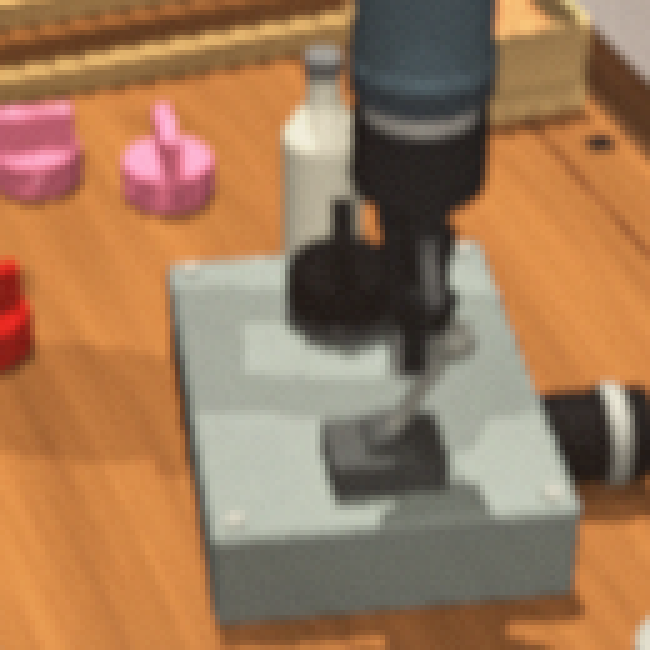

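play_rows(commands=[0,0,0,-10,2,0,0,0,0,0,-25,5,20,0,0,0,0,-50,10,55,0,0,0,0,-75,15,90,0,0,0,0,-100,20,120,0])

```text
t: 23.75
tool_pos: [0.4828, -0.0422, 0.2879]
tcp_rot: [0.001, 0.107, 0.994, -0.0]
force: [-0.8, 0.4, 1.1]
grip_width: 0.0001
```

play_rows(commands=[0,0,0,-45,10,10,0,0,0,0,-90,15,20,0,0,0,0,-110,15,20,0,0,0,0,-110,15,20,0])

```text
t: 24.15
tool_pos: [0.3715, -0.0268, 0.3069]
tcp_rot: [0.001, 0.107, 0.994, -0.0]
force: [0.3, -0.2, -0.4]
grip_width: -0.0003
```

Run:
```python
from h import *
s=observe();print(np.round(s["tool_pos"],4),np.round(s["force"],1))
im=read_camera("side");save("d1s",im,(230,110,450,380),2.2);save("d1c",im,(290,140,410,260),5)
im=read_camera("wrist");save("d1w",im);im=read_camera("top");save("d1t",im,(140,100,520,270),2.1)
k=cam("side")
# knob: predicted tip position for angle a about pivot
yaw=np.radians(-11.6);c=np.array([.568,-.061])
for a in (-.5,.35,.5): print(a,proj(k,[np.r_[c+.080*np.sin(a)*np.array([np.cos(yaw),np.sin(yaw)]),.095+.08*np.cos(a)]]).round(1))
```

```text
[ 0.3715 -0.0268  0.3069] [ 0.3 -0.2 -0.4]
-0.5 [[334.6 199.1]]
0.35 [[357.3 195.8]]
0.5 [[360.9 196.9]]
```

View pics/d1s.png

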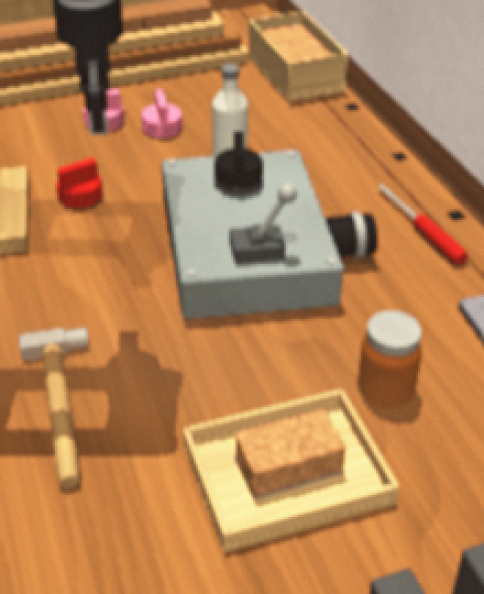

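View pics/d1c.png

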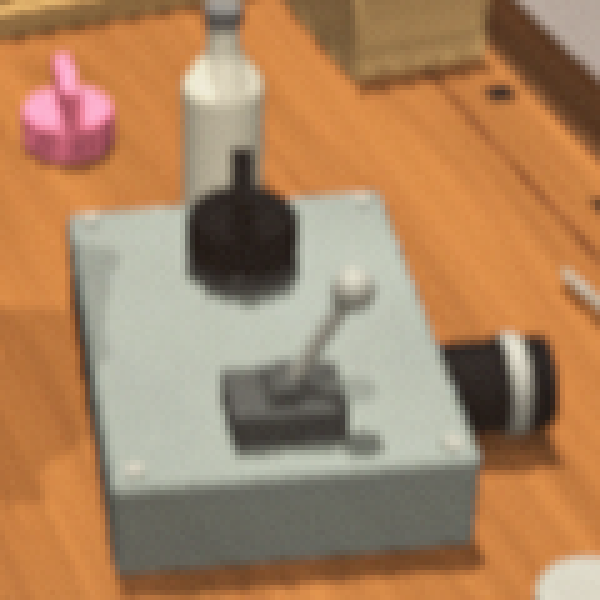

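View pics/d1t.png

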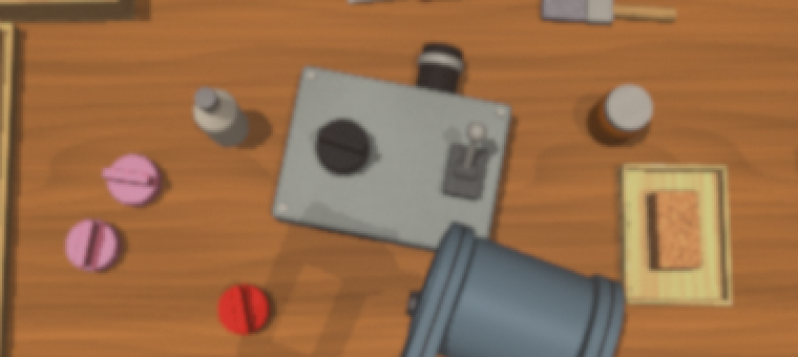

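```bash
python3 -c "
from plant import *
print(close_job())"
```

```text
the job is handed in; nothing more can be done
None
```

I carried out all the steps in the order asked and handed the job in at about 24 s of the 72 s. It reports no verdict, so the results below are my own last checks.

- **Block:** it lies flat inside the tray, well clear of the walls in both the top and side views.
- **Cap:**
  - I gripped the black cap, not the pink or red ones, and set it on the ribs about 10 mm below the rim.
  - Turned backward with the fingers straddling the bar loosely, it dropped a step of 8–9 mm in the side view.
  - Turned forward, it sank until it stopped getting lower. It then turned about 30 degrees more until the wrist torque rose to 0.8 N m.
  - Its bar top measured at about 140 mm, against 141 mm expected when fully home.
- **Lever:** pushed last with the fingers shut, until it met its stop at about 20 N. With the arm away, the knob was within half a pixel of where it should be for 1.0 rad.
- **Glue bottle and jar:** both look to be where they stood at the start, and the robot is touching nothing.

**Checks that disagreed:**
- Before placing the cap, the wrist and side cameras disagreed by 1–2 mm on its offset from the port. I mostly followed the side camera, and the cap went on without binding.
- During the forward turn, a side force of about 6 N built up because the tool was slightly off-centre. Moving it 2.5 mm cleared it.
- The side-view rows put the cap's total sinking at about 16 mm, roughly 2–3 mm more than expected. The bar-top height, measured separately, agrees with fully home.

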